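Book the washed grinding ball back in at the scanner

TASK

The grinding ball has been washed and lies loose in the shallow pocket of its blue carrier tray; book it back in. First hang the empty wire rinse basket, which stands in the way in front of the code scanner, by its handle on the hook of the drip stand and let go of it; then lift the tray by its handle and carry it over, steadily and without the ball ever rolling out of its pocket, and finish while holding the tray still and level in the air with its code label squarely facing the scanner window, level with the window and about 10 cm in front of it. Do not tip or push aside the other things on the bench, and keep the tray clear of the scanner.

Things in the scene. Friction and masses are not known exactly. Their poses are not given: they have to be found in the camera images.
- basket_center (a point): Empty rinse basket of steel wire, about 0.22 kg: 70 mm (its x) by 110 mm (its y), walls 60 mm high, rigid steel bail handle over it, 146 mm high in all. Starts upright on the bench in front of the scanner. This point is its centre, 73 mm above its underside; z is its up axis, y runs along the handle bar. Both sides are alike.
- basket_bar (a point): Middle of the basket's handle bar, 142 mm above the underside, 82 mm above the walls. The bar is round, 8 mm thick, level and straight for 98 mm along the basket's y (49 mm either side of this point), then turns down to the basket's ends. It can be pinched from above, best about 32 mm to one side of the middle, so that the middle stays free for the hook.
- hook_seat (a point): Where a bar rests on the drip stand's steel hook (rod 8 mm thick): the rod's top at the hook's lowest part, 230 mm above the bench. Axes are the stand's: hook points along -x, z up. The upturned tip (red ball) is 30 mm along -x and 32 mm higher; towards +x the rod rises to a crest 17 mm higher 50 mm away. Bring the bar, lying along the stand's y, in over the tip from the front (-x), hook through the handle opening, and lower it; its axis rests about 4 mm above this point.
- drip_stand: Drip stand, fixed, on the left or the right: dark foot plate 130 mm wide with a grey drip dish, reaching 160 mm towards its -x and 40 mm towards +x; upright rod 247 mm high that bends over into the hook, which points to -x. Origin at the foot of the rod, on the bench; the hook's seat is 76 mm from the rod.
- tray_center (a point): Ball carrier tray, 0.32 kg or so without the ball: blue plastic block 100 mm (its x) by 160 mm (its y) by 18 mm high, with two shallow round pockets and a fixed bridge handle over its middle, 98 mm high in all. This point is its centre, 49 mm above its underside; z is the tray's up axis, and the code label is on its +x face. Starts flat on the bench, to the left or the right.
- tray_handle (a point): Centre of the tray's black grip bar, 90 mm above the tray's underside: a bar 14 mm wide (tray y), 16 mm high, 96 mm long (tray x), on two end posts 76 mm apart inside. To be pinched across its width from above; 64 mm of free height between bar and block.
- code (a point): Centre of the white code label with black bars on the tray's +x long face, 50 mm out along +x from the tray's centre axis and 9 mm above its underside. Label 64 mm by 15 mm; it faces along the tray's +x.
- pocket (a point): Middle of the ball's pocket, 44 mm along +y from the tray's centre axis and 26.5 mm above its underside, where the ball's centre is when in the middle. The pocket is 46 mm across, 4 mm deep with a flat floor: the ball can roll about 14 mm either way to the rim, and over it at a tilt of about 40 degrees or with a hard jerk. The other pocket, on -y, is smaller and empty.
- ball_center (a point): Steel grinding ball, 25 mm across, 64 g, loose in the tray's pocket. This point is its centre; its axes mean nothing.
- window (a point): Centre of the dark red scanner window (60 by 46 mm) in the scanner's head, 140 mm above the bench. The scanner's axes: it looks along -x, z is up. The head is 82 mm wide, 72 mm high, its front plane is at this point. The code label has to be held about 100 mm out along -x from this point, at the same height, facing back at it.
- scanner: The hands-free code scanner, fixed to the bench: round black foot 100 mm across, stem, grey head 176 mm high in all, window facing -x. Origin under the middle of its foot, 30 mm behind the window plane.
- bottle_center (a point): Bystander, to be left alone: turquoise gel pump bottle 72 mm across, 187 mm high, at the back right. Centre, 90 mm up.
- jar_center (a point): Bystander, to be left alone: closed steel grinding jar 64 mm across, 60 mm high, near the robot. Centre.
- pen_a: Bystander, to be left alone: black marker pen 135 mm long, 13 mm thick, lying near the robot. Origin under its middle.
- pen_b: Bystander, to be left alone: a second marker pen of the same kind.

How it is judged:
By the outcome, as a careful person would: the job done as asked, in the order asked, and still so for the second after the job is handed in, while the arm keeps its last pose, push and grip.
It also fails if it takes over 72 s, if anything falls off the work surface, if the arm or the gripper's body presses on something with over 40 N, if the wrist force passes 120 N, or if a joint passes its speed limit or range.

ROBOT

A 6-joint arm with a two-finger parallel gripper is mounted at the origin on the work surface. World frame = base frame: x ahead of the robot, y to its left, z up, the work surface at z = 0. Lengths are in m, angles in rad, forces in N, time in s.
With the tool pointing down it reaches from about 0.275 to 0.725 m from the base axis. Payload 5.6 kg.
Tool frame: the origin (TCP) lies midway between the tips of the shut fingers; the grasp point (between the pads) lies 19 mm behind it (robot.grip_point_offset is the distance from the TCP to the grasp point, in m); z points along the fingers, y is the direction in which the jaws open and shut (so a half turn about z gives the same grasp; the last joint's range is limited). The gripper opens to 85 mm and grips with 20 to 120 N. Pads are 22 mm wide; open, the fingers measure 114 mm over their backs; the gripper's body (76 mm by 85 mm) begins 54 mm behind the grasp point. The pads swing forward as they close: fully open they stand 13 mm farther back than shut.
Start: joints at [1.411, 0.255, 0.108, 0, -1.424, -0.285], TCP at [0.237, 0.496, 0.231] pointing down, gripper open.
Joint ranges: [-2.95, 2.95], [-1.21, 1.97], [-1.09, 1.5], [-2.87, 1.71], [-2.94, -0.07], [-3.05, 3.05]. Speed limits (rad/s): [2.57, 2.57, 3.14, 3.14, 3.14, 3.14].

INTERFACE

Orientations are given as a 3x3 rotation matrix whose columns are the frame's x, y, z axes.
In Python, from rig import robot gives the robot as it stands. The module is installed in compiled form; this text tells all that it offers.
- The arm moves only by the shell command python3 -m crank 'ROWS' [OPENING] [FORCE]. ROWS is JSON, a list of rows, each a list of 2 entries, a list of its own where there are three numbers: the shift along the tool's x, y, z scaled (see below), then the turn, a rotation vector about the tool's x, y, z scaled (see below). A call has 1 to 10 rows; each row shifts and turns the pose as measured when the row begins, along the tool's axes as they then stand; what a row does not reach is not made up. The controller multiplies each number of a shift by 0.025 m and each number of a turn by 0.1 rad. A row lasts 1/12 s, in which the tool goes at most 41.7 mm and 7.16 degrees, less where a joint would pass 70% of its speed; a pose out of reach is approached as far as the arm can. A call with a number of a shift or a turn outside -1 to 1 is refused whole. A call with a gripper value outside its range is refused whole. OPENING is the gripper's target within -1 to 1 (shut at 1, half-way at 0, fully open at -1), set as the call begins (- or left out, the last holds). The fingers move at their own pace and stop on an object; FORCE is the grip in N (left out, the last holds). Time passes only in rows, so rows that do not move let the fingers close. It gives the time, the measured TCP pose, the force and the opening at its end, in the units of the state.
- robot.sense(): the state, without advancing time (a new reading comes with each control period).
- robot.get_image(name): name is "side" or "top" or "wrist"; returns the picture (384x512x3 uint8, red, green, blue); there is no depth.
- robot.camera_params(name): a dict with "K" (3x3 intrinsics, pixels), "rvec" (rotation vector, rad) and "tvec" (3), from world to camera coordinates, as OpenCV has them. Camera axes: x right, y down, z forward; pixel columns grow to the right and rows downward; lengths in m; the calibration is good to about 2 mm. The wrist camera is an equidistant fisheye: a pixel r from the principal point sees the ray r / f radians off the axis. A picture is of the moment at which its call begins: read the wrist's pose just before it. camera_params takes no time and is no camera call; for the wrist camera it gives the pose at the moment of the call.
- robot.finish_job(): hands the job in, once; it reports no verdict.
Trained networks look in the newest picture that a camera, given by its name, has taken for a name from the list of things; names that differ only in an ending like _2 or _b are one class to them, and where a whole thing is asked for, a point or a joint stands for the part that bears it (a point fixed in the world has none). Each returns a list of dicts, best first, with "p" (0 to 1); they miss things now and then, are a little off and sometimes report something else, mostly with a low value. They report only what shows in the picture. A call takes as long as a camera call.
- robot.masks_of(query, camera): "mask" (384x512 bool, what is visible of it) and "bbox" ([left, top, width, height] in pixels, round what is visible of it).
- robot.place_of(query, camera): "pixel" ([column, row] in pixels: a listed point, or the origin of a listed thing).
The state is a dict: "time_s": time; "qpos": joint angles; "dq": joint speeds; "effort": joint torques, N m; "tcp_pos": TCP position; "tcp_rot": TCP orientation; "ft_force": force on the tool from outside, world axes, zero at the start; "wrist_torque": the same for the moment, N m; "opening": finger opening in m.
Only numpy, scipy, OpenCV 4.12 (cv2) and the standard library are available. Lean on these libraries where they do the work, as an engineer would, in place of code of your own. Each camera call takes 0.05 s, during which the arm holds its last target.

## Working session

There is one attempt and no reset: what is moved stays moved. The work goes in short steps, Python scripts to look and compute and a shell command to move; the robot and the scene stay as the last step left them, time stands still between calls to the robot, and variables do not carry over. Pictures are saved under pics/ and viewed, and the job is handed in when it is done.

```bash
mkdir -p pics; python3 - <<'E'
from rig import robot
import cv2
s=robot.sense()
print({k:(v if not hasattr(v,'round') else v) for k,v in s.items()})
for n in("side","top","wrist"):
    im=robot.get_image(n); cv2.imwrite(f"pics/{n}0.png",im[:,:,::-1])
    p=robot.camera_params(n); print(n,p)
    for q in ["basket_center","basket_bar","hook_seat","drip_stand","tray_center","tray_handle","code","pocket","ball_center","window","scanner","bottle_center","jar_center","pen_a"]:
        print(q,[(round(d['p'],2),[round(float(x),1) for x in d['pixel']]) for d in robot.place_of(q,n)[:2]])
E
```

```text
{'time_s': 0.0, 'qpos': array([ 1.41060802e+00,  2.55783057e-01,  1.07006344e-01, -4.56120120e-04,
       -1.42390063e+00, -2.84622375e-01]), 'dq': array([ 0.00165721,  0.00182462, -0.0004749 ,  0.00108209,  0.00012657,
       -0.00111325]), 'effort': array([-1.05548526e-03, -3.86630309e+01,  2.37933129e+01,  5.36492899e+00,
       -6.33033109e-03, -1.67554981e-05]), 'tcp_pos': array([0.23638754, 0.49606578, 0.23038033]), 'tcp_rot': array([[ 9.02663269e-01, -4.30346915e-01, -7.45458281e-04],
       [-4.30347550e-01, -9.02661509e-01, -1.78494840e-03],
       [ 9.52505385e-05,  1.93201350e-03, -9.99998129e-01]]), 'ft_force': array([-0.44860258, -0.02622677,  0.20371176]), 'wrist_torque': array([0.0401507 , 0.03421054, 0.06138997]), 'opening': 0.08548524808882893}
side {'K': array([[347.41710338,   0.        , 258.2468914 ],
       [  0.        , 347.41710338, 196.61326041],
       [  0.        ,   0.        ,   1.        ]]), 'rvec': array([ 2.3464502 , -0.50844142,  0.1905189 ]), 'tvec': array([-0.53254242,  0.30004567,  0.81835797])}
basket_center [(0.78, [235.7, 208.1]), (0.54, [169
[... 1153 characters left out ...]
indow [(0.84, [248.4, 148.4]), (0.41, [369.1, 179.7])]
scanner [(0.83, [250.6, 150.2])]
bottle_center [(0.87, [340.7, 128.7])]
jar_center [(0.84, [214.0, 250.2]), (0.2, [237.9, 198.1])]
pen_a [(0.65, [291.0, 242.7]), (0.6, [301.8, 252.9])]
wrist {'K': array([[297.31863964,   0.        , 258.38317076],
       [  0.        , 297.31863964, 196.92181429],
       [  0.        ,   0.        ,   1.        ]]), 'rvec': array([-1.57267303,  2.49301156,  0.39430928]), 'tvec': array([ 0.55077403, -0.04005964,  0.38128185])}
basket_center []
basket_bar []
hook_seat []
drip_stand []
tray_center []
tray_handle []
code []
pocket []
ball_center []
window []
scanner []
bottle_center []
jar_center []
pen_a []
```

View images.

View pics/side0.png

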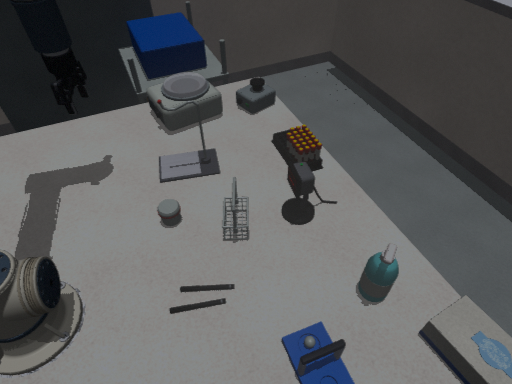

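View pics/top0.png

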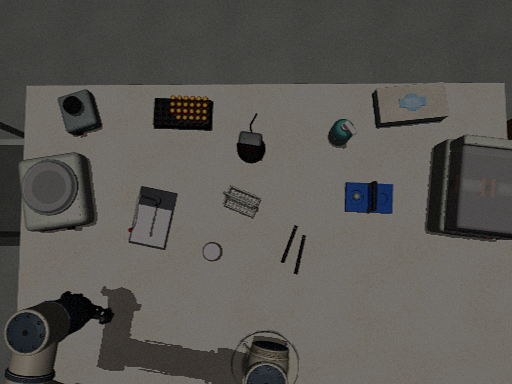

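View pics/wrist0.png

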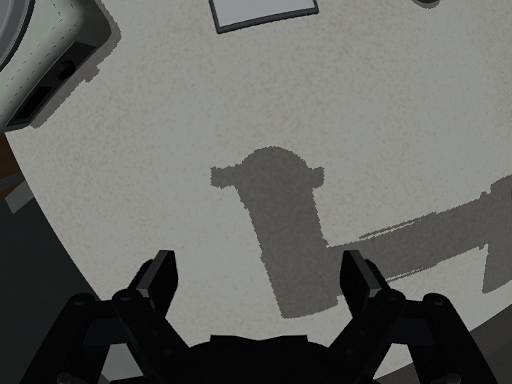

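```bash
cat > h.py <<'E'
import numpy as np, cv2
from rig import robot
def cam(n):
    p=robot.camera_params(n); R,_=cv2.Rodrigues(np.array(p['rvec'],float)); return np.array(p['K']),R,np.array(p['tvec'],float).ravel()
def onplane(n,px,z):
    K,R,t=cam(n); d=R.T@np.linalg.inv(K)@np.array([px[0],px[1],1.]); c=-R.T@t
    return c+d*(z-c[2])/d[2]
def proj(n,X):
    K,R,t=cam(n); v=K@(R@np.array(X,float)+t); return v[:2]/v[2]
def wproj(X):
    K,R,t=cam("wrist"); v=R@np.array(X,float)+t; r=np.hypot(v[0],v[1]); th=np.arctan2(r,v[2]); return np.array([K[0,2]+K[0,0]*th*v[0]/r,K[1,2]+K[1,1]*th*v[1]/r])
def wray(px,z):
    K,R,t=cam("wrist"); a=np.array([(px[0]-K[0,2])/K[0,0],(px[1]-K[1,2])/K[1,1]]); th=np.hypot(*a)
    d=R.T@np.array([np.sin(th)*a[0]/th,np.sin(th)*a[1]/th,np.cos(th)]); c=-R.T@t
    return c+d*(z-c[2])/d[2]
def tri(a,b):
    A=[];B=[]
    for n,px in(("side",a),("top",b)):
        K,R,t=cam(n); d=R.T@np.linalg.inv(K)@np.array([px[0],px[1],1.]); d/=np.linalg.norm(d); c=-R.T@t
        P=np.eye(3)-np.outer(d,d); A.append(P);B.append(P@c)
    return np.linalg.solve(sum(A),sum(B))
E
python3 - <<'E'
from h import *
np.set_printoptions(precision=4,suppress=True)
d=dict(hook_seat=([173.1,106.7],[134.7,218.6],.23),tray_handle=([322.6,349],[373,196.8],.09),tray_center=([321.1,359.8],[373,195.1],.049),code=([336.4,358.6],[368.8,180.4],.009),pocket=([308.7,344.1],[357.3,198.3],.0265),window=([291.6,180.1],[248.4,148.4],.14),scanner=([298.7,212.2],[250.6,150.2],0),basket_center=([235.7,208.1],[241.3,197.9],.073),stand=([205.4,161.5],[156.8,198.6],0),jar=([167.8,210.4],[214,250.2],.03),bottle=([383.3,270],[340.7,128.7],.09),pena=([202.7,287.5],[291,242.7],0))
for k,(a,b,z) in d.items(): print(k,onplane("side",a,z)[:2],onplane("top",b,z)[:2],tri(a,b))
print('bar side',onplane("side",[233.8,188.1],.142))
t=cv2.imread("pics/top0.png");s=cv2.imread("pics/side0.png")
def crop(im,x,y,w,h,k): return cv2.resize(im[y:y+h,x:x+w],None,fx=k,fy=k,interpolation=cv2.INTER_CUBIC)
cv2.imwrite("pics/c1.png",np.hstack([crop(t,120,175,70,75,5),crop(t,210,120,70,75*1,5)]))
cv2.imwrite("pics/c2.png",np.hstack([crop(t,215,175,55,55,7),crop(t,340,175,55,55,7)]))
cv2.imwrite("pics/c3.png",np.hstack([crop(s,210,160,100,75,4),crop(s,275,310,90,75,4)]))
E
```

```text
hook_seat [0.4865 0.392 ] [0.4848 0.39  ] [0.4854 0.3895 0.2316]
tray_handle [ 0.565 -0.354] [ 0.5587 -0.3535] [ 0.561  -0.3539  0.0939]
tray_center [ 0.5632 -0.361 ] [ 0.5677 -0.3634] [ 0.5653 -0.3621  0.0499]
code [ 0.6059 -0.3636] [ 0.622  -0.3597] [ 0.6186 -0.3616 -0.012 ]
pocket [ 0.562  -0.3169] [ 0.5588 -0.3152] [ 0.5605 -0.3161  0.0257]
window [0.7072 0.0501] [0.7117 0.0527] [0.711  0.0534 0.1359]
scanner [0.737  0.0418] [0.7311 0.0485] [ 0.7359  0.047  -0.0057]
basket_center [0.5504 0.0756] [0.5579 0.0782] [0.555  0.0792 0.068 ]
stand [0.5542 0.3799] [0.5622 0.3753] [0.5577 0.3753 0.0034]
jar [0.3781 0.186 ] [0.3844 0.1722] [0.3812 0.1709 0.0457]
bottle [ 0.7871 -0.2592] [ 0.7856 -0.2523] [ 0.7894 -0.2551  0.0824]
pena [ 0.3954 -0.0765] [ 0.4085 -0.0899] [ 0.4016 -0.0879  0.0186]
bar side [0.553  0.0855 0.142 ]Traceback (most recent call last):
  File "<stdin>", line 10, in <module>
    return _nx.concatenate(arrs, 1, dtype=dtype, casting=casting)
           ~~~~~~~~~~~~~~~^^^^^^^^^^^^^^^^^^^^^^^^^^^^^^^^^^^^^^^
ValueError: all the input array dimensions except for the concatenation axis must match exactly, but along dimension 0, the array at index 0 has size 300 and the array at index 1 has size 296
```

```bash
python3 -c "
import cv2
s=cv2.imread('pics/side0.png');cv2.imwrite('pics/c4.png',cv2.resize(s[90:185,150:230],None,fx=6,fy=6,interpolation=2))"
```

```text
(no output)
```

View pics/c1.png

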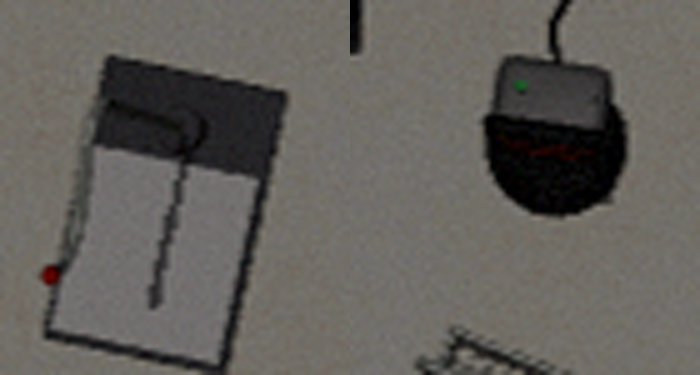

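View pics/c2.png

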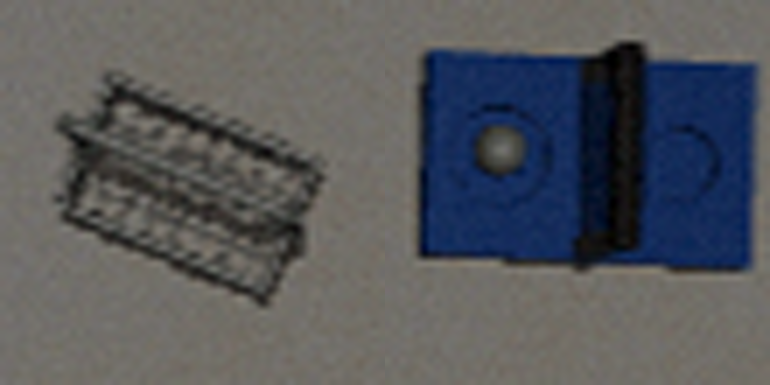

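View pics/c4.png

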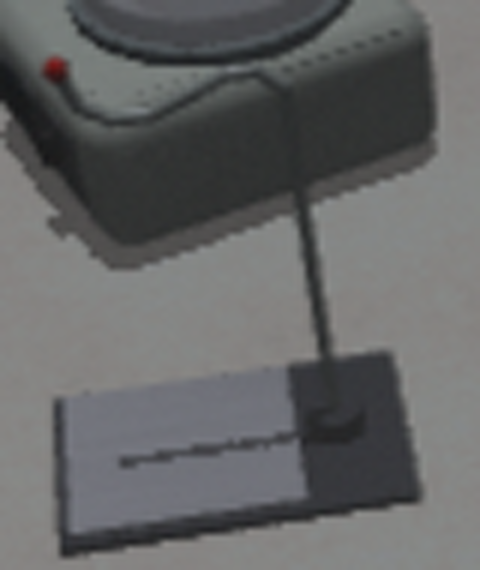

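```bash
python3 - <<'E'
from h import *
np.set_printoptions(precision=4,suppress=True)
def T(cx,cy,ox,oy,k,z): return onplane("top",[ox+cx/k-.4,oy+cy/k-.4],z)[:2]
def yaw(a,b): return np.arctan2(b[1]-a[1],b[0]-a[0])
a=[T(*p,120,175,5,.008) for p in[(45,337),(222,370),(287,93),(107,57)]]
print('foot',a,[yaw(a[0],a[3]),yaw(a[1],a[2]),yaw(a[1],a[0])-np.pi/2,yaw(a[2],a[3])-np.pi/2])
print('tip',tri([158.8,100.9],[129.6,229.6]))
c=[T(*p,340,175,7,.018) for p in[(430,50),(755,63),(750,268),(422,258)]]
print('tray',c,np.mean(c,0),[yaw(c[3],c[0]),yaw(c[2],c[1]),yaw(c[1],c[0])-np.pi/2,yaw(c[2],c[3])-np.pi/2])
b=[T(*p,215,175,7,.142) for p in[(68,124),(298,232)]]
print('bar',b,np.mean(b,0),yaw(b[1],b[0])-np.pi/2,np.linalg.norm(b[0]-b[1]))
e=[T(*p,215,175,7,.06) for p in[(112,78),(322,175),(268,300),(65,213)]]
print('bask rim',e,np.mean(e,0),[yaw(e[1],e[0])-np.pi/2,yaw(e[2],e[3])-np.pi/2])
f=[T(*p,140,120,5,.176) for p in[(0,0)]]
g=[T(x-350,y,210,120,5,.176) for x,y in[(486,118),(606,131),(610,68),(503,56)]]
print('scanner',g,yaw(g[1],g[0])-np.pi/2,yaw(g[2],g[3])-np.pi/2, np.linalg.norm(g[0]-g[1]))
s=cv2.imread("pics/side0.png")
def crop(x,y,w,h,k): return cv2.resize(s[y:y+h,x:x+w],None,fx=k,fy=k,interpolation=cv2.INTER_CUBIC)
cv2.imwrite("pics/c3.png",np.hstack([crop(210,155,110,74,4),crop(275,310,80,74,4)]))
E
```

```text
foot [array([0.4123, 0.4684]), array([0.3895, 0.346 ]), array([0.5801, 0.3036]), array([0.6057, 0.4293])] [np.float64(-0.1995291930644436), np.float64(-0.2188023520353346), np.float64(-0.18427350551651922), np.float64(-0.20075542899210408)]
tip [0.4513 0.3976 0.2556]
tray [array([ 0.6159, -0.4678]), array([ 0.6089, -0.6259]), array([ 0.5086, -0.6196]), array([ 0.5139, -0.4608])] [ 0.5618 -0.5435] [np.float64(-0.0681165666976204), np.float64(-0.06286538794262476), np.float64(-0.04438410085608768), np.float64(-0.03377821788807456)]
bar [array([0.5705, 0.1294]), array([0.5211, 0.0252])] [0.5458 0.0773] -0.4426498714062257 0.1153525294308873
bask rim [array([0.6   , 0.1146]), array([0.553 , 0.0141]), array([0.4934, 0.0401]), array([0.5352, 0.1369])] [0.5454 0.0764] [np.float64(-0.4372722472935342), np.float64(-0.4074593135682061)]
scanner [array([0.7218, 0.0881]), array([0.7132, 0.013 ]), array([0.7532, 0.0103]), array([0.7612, 0.0775])] -0.11426184449645094 -0.11870454306578293 0.07564599972494844
```

View pics/c3.png

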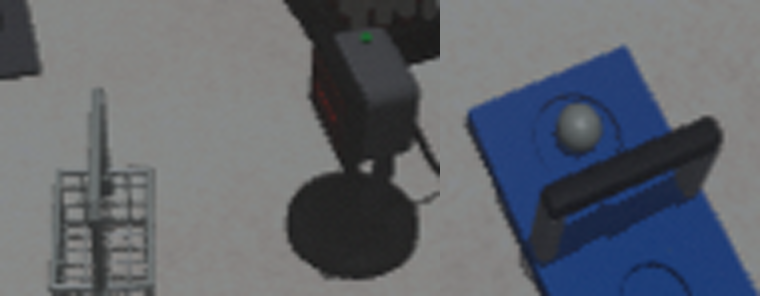

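```bash
cat > plan.py <<'E'
from h import *
from scipy.spatial.transform import Rotation as Ro
def Rdown(yaw):
    c,s=np.cos(yaw),np.sin(yaw); return np.array([[c,s,0],[s,-c,0],[0,0,-1.]])
def plan(P,yaw,n):
    s=robot.sense(); p=s['tcp_pos'].copy(); R=s['tcp_rot'].copy()
    rel=Ro.from_matrix(R.T@Rdown(yaw)).as_rotvec(); d=(np.array(P)-p)/n
    rows=[]
    for i in range(n):
        rows.append([[round(float(x),2) for x in R.T@d/0.025],[round(float(x),2) for x in rel/n/0.1]])
        R=R@Ro.from_rotvec(rel/n).as_matrix()
    print('t',round(s['time_s'],2),'p',p.round(4),'dist',(d*n).round(4),'relturn',rel.round(3),'F',s['ft_force'].round(2),'open',round(s['opening'],4))
    for i in range(0,n,10): print(str(rows[i:i+10]).replace(' ',''))
E
python3 -c "
from plan import *
plan([.537,.049,.25],-2.00,28)"
```

```text
t 2.25 p [0.2366 0.4965 0.2313] dist [ 0.3004 -0.4475  0.0187] relturn [-0.    -0.     1.555] F [ 0.09 -0.09  0.26] open 0.0855
[[[0.66,0.39,-0.03],[-0.0,-0.0,0.56]],[[0.68,0.36,-0.03],[-0.0,-0.0,0.56]],[[0.7,0.32,-0.03],[-0.0,-0.0,0.56]],[[0.72,0.28,-0.03],[-0.0,-0.0,0.56]],[[0.73,0.24,-0.03],[-0.0,-0.0,0.56]],[[0.74,0.2,-0.03],[-0.0,-0.0,0.56]],[[0.75,0.15,-0.03],[-0.0,-0.0,0.56]],[[0.76,0.11,-0.03],[-0.0,-0.0,0.56]],[[0.77,0.07,-0.03],[-0.0,-0.0,0.56]],[[0.77,0.03,-0.03],[-0.0,-0.0,0.56]]]
[[[0.77,-0.02,-0.03],[-0.0,-0.0,0.56]],[[0.77,-0.06,-0.03],[-0.0,-0.0,0.56]],[[0.76,-0.1,-0.03],[-0.0,-0.0,0.56]],[[0.76,-0.14,-0.03],[-0.0,-0.0,0.56]],[[0.75,-0.19,-0.03],[-0.0,-0.0,0.56]],[[0.74,-0.23,-0.03],[-0.0,-0.0,0.56]],[[0.72,-0.27,-0.03],[-0.0,-0.0,0.56]],[[0.71,-0.31,-0.03],[-0.0,-0.0,0.56]],[[0.69,-0.35,-0.03],[-0.0,-0.0,0.56]],[[0.67,-0.38,-0.03],[-0.0,-0.0,0.56]]]
[[[0.65,-0.42,-0.03],[-0.0,-0.0,0.56]],[[0.62,-0.45,-0.03],[-0.0,-0.0,0.56]],[[0.6,-0.49,-0.03],[-0.0,-0.0,0.56]],[[0.57,-0.52,-0.03],[-0.0,-0.0,0.56]],[[0.54,-0.55,-0.03],[-0.0,-0.0,0.56]],[[0.51,-0.58,-0.03],[-0.0,-0.0,0.56]],[[0.47,-0.61,-0.03],[-0.0,-0.0,0.56]],[[0.44,-0.63,-0.03],[-0.0,-0.0,0.56]]]
```

```bash
python3 -m crank '[[[0.66,0.39,0],[0,0,0.56]],[[0.68,0.36,0],[0,0,0.56]],[[0.7,0.32,0],[0,0,0.56]],[[0.72,0.28,0],[0,0,0.56]],[[0.73,0.24,0],[0,0,0.56]],[[0.74,0.2,0],[0,0,0.56]],[[0.75,0.15,0],[0,0,0.56]],[[0.76,0.1,0],[0,0,0.56]],[[0.77,0.07,0],[0,0,0.56]],[[0.77,0.03,0],[0,0,0.56]]]'
python3 -c "
from plan import *
plan([.537,.049,.25],-2.00,18)"
```

```text
time_s: 3.08
tcp_pos: [0.3441, 0.3313, 0.2305]
tcp_rot: [[0.519, -0.854, -0.0], [-0.854, -0.519, 0.0], [-0.0, 0.0, -1.0]]
ft_force: [0.3, 0.1, 0.3]
opening: 0.0854
t 3.08 p [0.3441 0.3313 0.2305] dist [ 0.1929 -0.2823  0.0195] relturn [0.    0.    0.975] F [0.28 0.11 0.28] open 0.0854
[[[0.76,-0.04,-0.04],[0.0,0.0,0.54]],[[0.76,-0.08,-0.04],[0.0,0.0,0.54]],[[0.75,-0.12,-0.04],[0.0,0.0,0.54]],[[0.74,-0.16,-0.04],[0.0,0.0,0.54]],[[0.73,-0.2,-0.04],[0.0,0.0,0.54]],[[0.72,-0.24,-0.04],[0.0,0.0,0.54]],[[0.71,-0.28,-0.04],[0.0,0.0,0.54]],[[0.69,-0.32,-0.04],[0.0,0.0,0.54]],[[0.67,-0.36,-0.04],[0.0,0.0,0.54]],[[0.65,-0.39,-0.04],[0.0,0.0,0.54]]]
[[[0.63,-0.43,-0.04],[0.0,0.0,0.54]],[[0.61,-0.46,-0.04],[0.0,0.0,0.54]],[[0.58,-0.49,-0.04],[0.0,0.0,0.54]],[[0.55,-0.52,-0.04],[0.0,0.0,0.54]],[[0.52,-0.55,-0.04],[0.0,0.0,0.54]],[[0.49,-0.58,-0.04],[0.0,0.0,0.54]],[[0.46,-0.6,-0.04],[0.0,0.0,0.54]],[[0.43,-0.63,-0.04],[0.0,0.0,0.54]]]
```

```bash
python3 -m crank '[[[0.76,-0.04,-0.04],[0,0,0.54]],[[0.76,-0.08,-0.04],[0,0,0.54]],[[0.75,-0.12,-0.04],[0,0,0.54]],[[0.74,-0.16,-0.04],[0,0,0.54]],[[0.73,-0.2,-0.04],[0,0,0.54]],[[0.72,-0.24,-0.04],[0,0,0.54]],[[0.71,-0.28,-0.04],[0,0,0.54]],[[0.69,-0.32,-0.04],[0,0,0.54]],[[0.67,-0.36,-0.04],[0,0,0.54]],[[0.65,-0.39,-0.04],[0,0,0.54]]]'
python3 -m crank '[[[0.63,-0.43,-0.04],[0,0,0.54]],[[0.61,-0.46,-0.04],[0,0,0.54]],[[0.58,-0.49,-0.04],[0,0,0.54]],[[0.55,-0.52,-0.04],[0,0,0.54]],[[0.52,-0.55,-0.04],[0,0,0.54]],[[0.49,-0.58,-0.04],[0,0,0.54]],[[0.46,-0.6,-0.04],[0,0,0.54]],[[0.43,-0.63,-0.04],[0,0,0.54]],[[0,0,0],[0,0,0]]]'
python3 - <<'E'
from plan import *
plan([.537,.049,.25],-2.00,2)
im=robot.get_image("wrist"); cv2.imwrite("pics/w1.png",im[:,:,::-1])
for q in("basket_bar","basket_center"): print(q,[(d['p'],d['pixel']) for d in robot.place_of(q,"wrist")[:2]])
b=np.array([.55,.078]);u=np.array([np.sin(.43),np.cos(.43)])
for k in(-.049,0,.049): print(wproj([*(b+k*u),.142]))
print(robot.camera_params("wrist"))
E
```

```text
time_s: 3.92
tcp_pos: [0.4535, 0.1642, 0.2421]
tcp_rot: [[-0.021, -1.0, 0.002], [-1.0, 0.021, 0.002], [-0.002, -0.002, -1.0]]
ft_force: [1.1, 1.5, -0.4]
opening: 0.0854
time_s: 4.67
tcp_pos: [0.5395, 0.0262, 0.251]
tcp_rot: [[-0.462, -0.887, 0.003], [-0.887, 0.462, 0.002], [-0.003, -0.002, -1.0]]
ft_force: [-0.9, 0.6, 0.8]
opening: 0.0855
t 4.67 p [0.5395 0.0262 0.251 ] dist [-0.0025  0.0228 -0.001 ] relturn [-0.002  0.003 -0.051] F [-0.88  0.59  0.82] open 0.0855
[[[-0.38,0.26,0.02],[-0.01,0.02,-0.26]],[[-0.39,0.25,0.02],[-0.01,0.02,-0.26]]]
basket_bar [(0.68, [271.6, 245.1])]
basket_center [(0.62, [272.0, 216.0])]
[270.49152725 192.99776798]
[272.09312387 242.30635249]
[273.28435084 284.53381306]
{'K': array([[297.31863964,   0.        , 258.38317076],
       [  0.        , 297.31863964, 196.92181429],
       [  0.        ,   0.        ,   1.        ]]), 'rvec': array([-0.71326615, -2.94431067, -0.4710156 ]), 'tvec': array([ 0.46643563, -0.30623869,  0.31347182])}
```

View pics/w1.png

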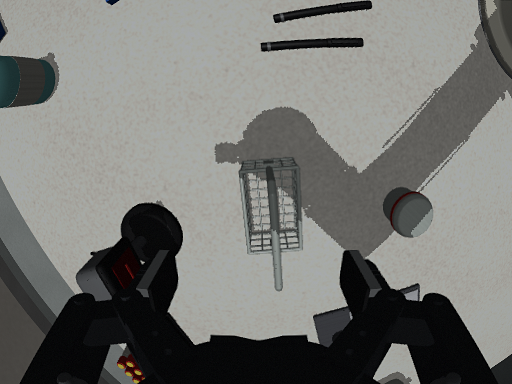

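```bash
python3 - <<'E'
from plan import *
im=cv2.imread("pics/w1.png")
cv2.imwrite("pics/w1c.png",cv2.resize(im[145:300,215:325],None,fx=5,fy=3.8,interpolation=2))
for p in([271,193],[271.6,245],[278.5,285],[275,245]): print(wray(p,.142))
E
```

```text
[0.52917183 0.03366938 0.142     ]
[0.55169076 0.0803757  0.142     ]
[0.56596068 0.12558418 0.142     ]
[0.54881653 0.08187563 0.142     ]
```

View pics/w1c.png

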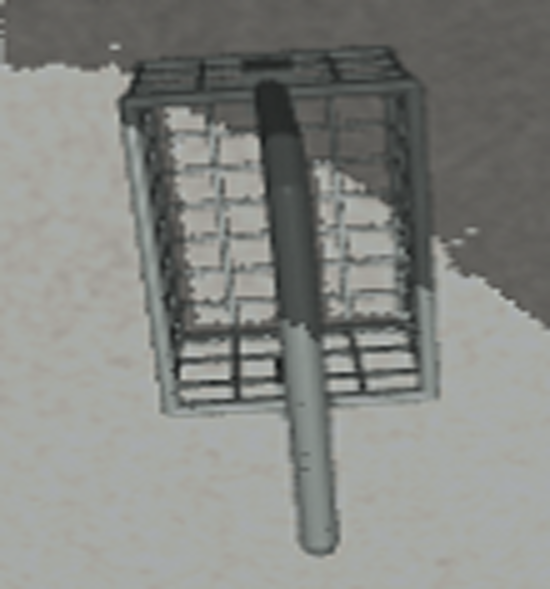

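```bash
python3 - <<'E'
from plan import *
P=[wray(p,.142)[:2] for p in([272.3,195],[275.5,232],[278.3,283])]
print(P,[np.arctan2(*(P[j]-P[i])) for i,j in((0,1),(1,2),(0,2))])
E
```

```text
[array([0.52897397, 0.03587106]), array([0.54239756, 0.0697652 ]), array([0.56505696, 0.12320056])] [np.float64(0.3770918345917675), np.float64(0.401067966349932), np.float64(0.39181843804621536)]
```

```bash
python3 -m crank '[[[-0.45,0.28,0],[0,0,-0.25]],[[-0.4,0.25,0],[0,0,-0.25]],[[0,0,0.9],[0,0,-0.1]],[[0,0,0.9],[0,0,0]]]'
python3 -c "
from plan import *
plan([.5355,.052,.123],-1.981,5)"
```

```text
time_s: 5.15
tcp_pos: [0.5374, 0.0595, 0.2104]
tcp_rot: [[-0.392, -0.92, 0.014], [-0.92, 0.392, 0.006], [-0.011, -0.01, -1.0]]
ft_force: [0.1, 0.2, -0.8]
opening: 0.0852
t 5.15 p [0.5374 0.0595 0.2104] dist [-0.0019 -0.0075 -0.0874] relturn [-0.01   0.011  0.007] F [ 0.11  0.22 -0.77] open 0.0852
[[[0.07,-0.0,0.7],[-0.02,0.02,0.01]],[[0.07,-0.0,0.7],[-0.02,0.02,0.01]],[[0.07,-0.01,0.7],[-0.02,0.02,0.01]],[[0.06,-0.01,0.7],[-0.02,0.02,0.01]],[[0.06,-0.01,0.7],[-0.02,0.02,0.01]]]
```

```bash
python3 -m crank '[[[0.07,0,0.6],[-0.02,0.02,0]],[[0.07,0,0.6],[-0.02,0.02,0]],[[0.07,0,0.6],[-0.02,0.02,0]],[[0.06,0,0.6],[-0.02,0.02,0]],[[0.06,0,0.4],[-0.02,0.02,0]],[[0,0,0],[0,0,0]]]'
python3 - <<'E'
from plan import *
plan([.5355,.052,.123],-1.981,3)
im=robot.get_image("wrist"); cv2.imwrite("pics/w2.png",im[:,:,::-1])
E
```

```text
time_s: 5.65
tcp_pos: [0.5296, 0.0621, 0.1342]
tcp_rot: [[-0.373, -0.928, -0.004], [-0.928, 0.373, 0.002], [-0.0, 0.005, -1.0]]
ft_force: [-0.7, -0.2, 0.1]
opening: 0.0856
t 5.65 p [0.5296 0.0621 0.1342] dist [ 0.0059 -0.0101 -0.0112] relturn [0.005 0.    0.028] F [-0.65 -0.17  0.14] open 0.0856
[[[0.1,-0.12,0.15],[0.02,0.0,0.09]],[[0.09,-0.12,0.15],[0.02,0.0,0.09]],[[0.09,-0.12,0.15],[0.02,0.0,0.09]]]
```

View pics/w2.png

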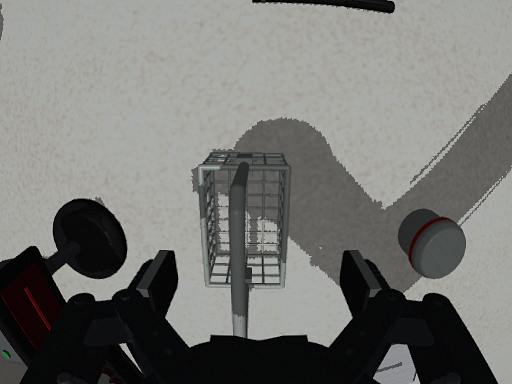

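```bash
python3 - <<'E'
from plan import *
P=[wray(p,.142)[:2] for p in([237.5,205],[238,250],[239,300])]
print(P,[np.arctan2(*(P[j]-P[i])) for i,j in((0,1),(1,2),(0,2))])
g=robot.sense()['tcp_pos'];print(wproj(g),wproj(g+[0,0,.019]))
E
python3 -m crank '[[[0.2,-0.2,0.2],[0.02,0,0.1]],[[0.12,-0.15,0.15],[0.02,0,0.1]],[[0.05,-0.05,0.15],[0,0,0.05]],[[0,0,0],[0,0,0]]]'
python3 -c "
from plan import *
plan([.5355,.052,.123],-1.981,3)"
```

```text
[array([0.52929018, 0.03034276]), array([0.53892054, 0.05323212]), array([0.55164888, 0.08357904])] [np.float64(0.39825291577357297), np.float64(0.39714119864682895), np.float64(0.3976193174574047)]
[259.82618937 252.29659447] [260.12887396 270.7655028 ]
time_s: 6.03
tcp_pos: [0.5384, 0.0504, 0.1249]
tcp_rot: [[-0.395, -0.919, 0.007], [-0.919, 0.395, 0.002], [-0.005, -0.006, -1.0]]
ft_force: [-0.1, -0.4, -0.4]
opening: 0.0852
t 6.03 p [0.5384 0.0504 0.1249] dist [-0.0029  0.0016 -0.0019] relturn [-0.006  0.005  0.004] F [-0.11 -0.39 -0.35] open 0.0852
[[[-0.0,0.04,0.02],[-0.02,0.02,0.01]],[[-0.0,0.04,0.02],[-0.02,0.02,0.01]],[[-0.0,0.04,0.03],[-0.02,0.02,0.01]]]
```

```bash
python3 -m crank '[[[0,0,0.05],[0,0,0]],[[0,0,0],[0,0,0]],[[0,0,0],[0,0,0]],[[0,0,0],[0,0,0]],[[0,0,0],[0,0,0]],[[0,0,0],[0,0,0]],[[0,0,0],[0,0,0]],[[0,0,0],[0,0,0]]]' 1 70
python3 -m crank '[[[0,0,0],[0,0,0]],[[0,0,-0.1],[0,0,0]],[[0,0,-0.2],[0,0,0]],[[0,0,-0.3],[0,0,0]],[[0,0,-0.4],[0,0,0]],[[0,0,0],[0,0,0]]]'
python3 - <<'E'
from plan import *
plan([.5355,.052,.29],-1.981,3)
im=robot.get_image("wrist"); cv2.imwrite("pics/w3.png",im[:,:,::-1])
E
```

```text
time_s: 6.7
tcp_pos: [0.5394, 0.05, 0.125]
tcp_rot: [[-0.396, -0.918, 0.01], [-0.918, 0.396, 0.002], [-0.006, -0.008, -1.0]]
ft_force: [-0.0, -0.5, -1.4]
opening: 0.0055
time_s: 7.2
tcp_pos: [0.5377, 0.0497, 0.1505]
tcp_rot: [[-0.396, -0.918, 0.005], [-0.918, 0.396, 0.001], [-0.003, -0.004, -1.0]]
ft_force: [1.1, 0.5, -1.7]
opening: 0.0055
t 7.2 p [0.5377 0.0497 0.1505] dist [-0.0022  0.0023  0.1395] relturn [-0.004  0.004  0.003] F [ 1.09  0.53 -1.74] open 0.0055
[[[-0.02,0.03,-1.86],[-0.01,0.01,0.01]],[[-0.02,0.03,-1.86],[-0.01,0.01,0.01]],[[-0.02,0.04,-1.86],[-0.01,0.01,0.01]]]
```

View pics/w3.png

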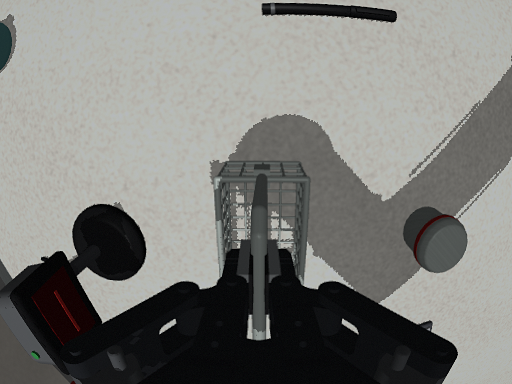

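```bash
python3 -m crank '[[[0,0,-0.5],[0,0,0]],[[0,0,-0.8],[0,0,0]],[[0,0,-0.9],[0,0,0]],[[0,0,-0.9],[0,0,0]],[[0,0,-0.8],[0,0,0]],[[0,0,-0.4],[0,0,0]],[[0,0,0],[0,0,0]]]'
python3 -c "
from plan import *
plan([.385,.3773,.275],-1.771,22)"
```

```text
time_s: 7.83
tcp_pos: [0.5341, 0.0494, 0.2574]
tcp_rot: [[-0.397, -0.918, -0.005], [-0.918, 0.397, 0.001], [0.001, 0.005, -1.0]]
ft_force: [0.8, -0.8, -2.4]
opening: 0.0053
t 7.83 p [0.5341 0.0494 0.2574] dist [-0.1491  0.3279  0.0176] relturn [ 0.005 -0.    -0.209] F [ 0.79 -0.84 -2.36] open 0.0053
[[[-0.44,0.49,-0.03],[0.0,-0.0,-0.09]],[[-0.44,0.48,-0.03],[0.0,-0.0,-0.09]],[[-0.45,0.48,-0.03],[0.0,-0.0,-0.09]],[[-0.45,0.47,-0.03],[0.0,-0.0,-0.09]],[[-0.46,0.47,-0.03],[0.0,-0.0,-0.09]],[[-0.46,0.46,-0.03],[0.0,-0.0,-0.09]],[[-0.47,0.46,-0.03],[0.0,-0.0,-0.09]],[[-0.47,0.46,-0.03],[0.0,-0.0,-0.09]],[[-0.47,0.45,-0.03],[0.0,-0.0,-0.09]],[[-0.48,0.45,-0.03],[0.0,-0.0,-0.09]]]
[[[-0.48,0.44,-0.03],[0.0,-0.0,-0.09]],[[-0.49,0.44,-0.03],[0.0,-0.0,-0.09]],[[-0.49,0.43,-0.03],[0.0,-0.0,-0.09]],[[-0.5,0.43,-0.03],[0.0,-0.0,-0.09]],[[-0.5,0.42,-0.03],[0.0,-0.0,-0.09]],[[-0.5,0.42,-0.03],[0.0,-0.0,-0.09]],[[-0.51,0.41,-0.03],[0.0,-0.0,-0.09]],[[-0.51,0.41,-0.03],[0.0,-0.0,-0.09]],[[-0.52,0.4,-0.03],[0.0,-0.0,-0.09]],[[-0.52,0.4,-0.03],[0.0,-0.0,-0.09]]]
[[[-0.52,0.39,-0.03],[0.0,-0.0,-0.09]],[[-0.53,0.39,-0.03],[0.0,-0.0,-0.09]]]
```

```bash
python3 -m crank '[[[-0.2,0.25,-0.05],[0,0,-0.09]],[[-0.44,0.48,-0.05],[0,0,-0.09]],[[-0.45,0.48,-0.05],[0,0,-0.09]],[[-0.45,0.47,-0.05],[0,0,-0.09]],[[-0.46,0.47,-0.05],[0,0,-0.09]],[[-0.46,0.46,-0.05],[0,0,-0.09]],[[-0.47,0.46,-0.05],[0,0,-0.09]],[[-0.47,0.46,-0.05],[0,0,-0.09]],[[-0.47,0.45,-0.05],[0,0,-0.09]],[[-0.48,0.45,-0.05],[0,0,-0.09]]]'
python3 -c "
from plan import *
plan([.385,.3773,.275],-1.771,12)"
```

```text
time_s: 8.67
tcp_pos: [0.4594, 0.1965, 0.2576]
tcp_rot: [[-0.31, -0.95, -0.025], [-0.951, 0.311, -0.004], [0.012, 0.023, -1.0]]
ft_force: [0.6, 0.8, -2.3]
opening: 0.0055
t 8.67 p [0.4594 0.1965 0.2576] dist [-0.0744  0.1808  0.0174] relturn [ 0.023 -0.011 -0.116] F [ 0.57  0.77 -2.34] open 0.0055
[[[-0.5,0.42,-0.05],[0.02,-0.01,-0.1]],[[-0.5,0.42,-0.05],[0.02,-0.01,-0.1]],[[-0.5,0.41,-0.06],[0.02,-0.01,-0.1]],[[-0.51,0.41,-0.06],[0.02,-0.01,-0.1]],[[-0.51,0.4,-0.06],[0.02,-0.01,-0.1]],[[-0.52,0.4,-0.06],[0.02,-0.01,-0.1]],[[-0.52,0.39,-0.06],[0.02,-0.01,-0.1]],[[-0.52,0.39,-0.06],[0.02,-0.01,-0.1]],[[-0.53,0.38,-0.06],[0.02,-0.01,-0.1]],[[-0.53,0.38,-0.06],[0.02,-0.01,-0.1]]]
[[[-0.53,0.37,-0.06],[0.02,-0.01,-0.1]],[[-0.54,0.37,-0.06],[0.02,-0.01,-0.1]]]
```

```bash
python3 -m crank '[[[-0.5,0.42,-0.15],[0.03,-0.01,-0.1]],[[-0.5,0.42,-0.15],[0.03,-0.01,-0.1]],[[-0.5,0.41,-0.15],[0.03,-0.01,-0.1]],[[-0.51,0.41,-0.1],[0.03,-0.01,-0.1]],[[-0.51,0.4,-0.1],[0.02,-0.01,-0.1]],[[-0.52,0.4,-0.1],[0.02,-0.01,-0.1]],[[-0.52,0.39,-0.06],[0.02,-0.01,-0.1]],[[-0.52,0.39,-0.06],[0.02,-0.01,-0.1]],[[-0.4,0.3,-0.06],[0.02,-0.01,-0.1]],[[-0.2,0.15,-0.06],[0.02,-0.01,-0.1]]]'
python3 -m crank '[[[0,0,0],[0,0,0]],[[0,0,0],[0,0,0]]]'
python3 - <<'E'
from plan import *
plan([.385,.3773,.275],-1.771,3)
for n in("side","wrist"):
    im=robot.get_image(n); cv2.imwrite(f"pics/{n}4.png",im[:,:,::-1])
im=cv2.imread("pics/side4.png"); cv2.imwrite("pics/side4c.png",cv2.resize(im[60:200,90:250],None,fx=4.5,fy=4.2,interpolation=2))
print(wproj([.4835,.390,.23]),wproj([.454,.396,.262]))
E
```

```text
time_s: 9.5
tcp_pos: [0.388, 0.3426, 0.2683]
tcp_rot: [[-0.201, -0.979, -0.019], [-0.979, 0.201, -0.014], [0.018, 0.016, -1.0]]
ft_force: [0.6, 0.3, -1.9]
opening: 0.0053
time_s: 9.67
tcp_pos: [0.3866, 0.3434, 0.267]
tcp_rot: [[-0.198, -0.98, -0.021], [-0.98, 0.198, -0.016], [0.02, 0.017, -1.0]]
ft_force: [0.1, -1.0, -1.4]
opening: 0.0053
t 9.67 p [0.3866 0.3434 0.267 ] dist [-0.0016  0.0339  0.008 ] relturn [ 0.017 -0.02   0.001] F [ 0.07 -0.96 -1.38] open 0.0053
[[[-0.44,0.11,-0.11],[0.06,-0.07,0.0]],[[-0.44,0.11,-0.11],[0.06,-0.07,0.0]],[[-0.44,0.11,-0.11],[0.06,-0.07,0.0]]]
[150.56610935 301.71344026] [178.83035794 331.33741338]
```

View pics/side4c.png

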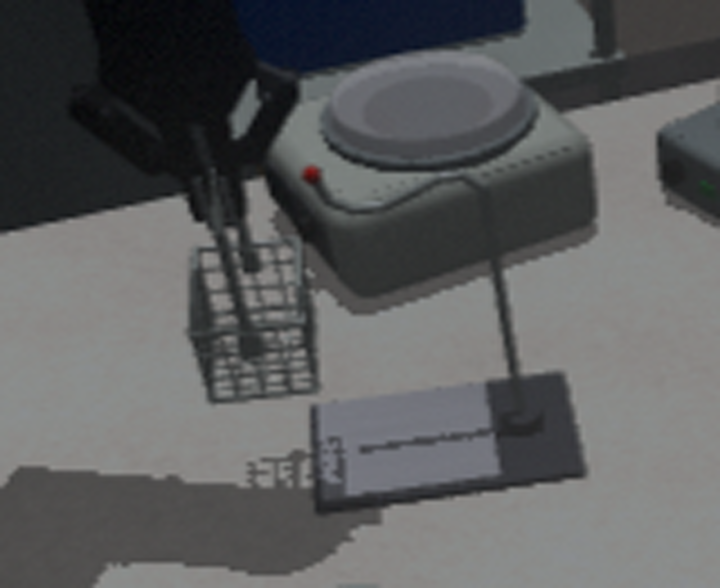

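View pics/wrist4.png

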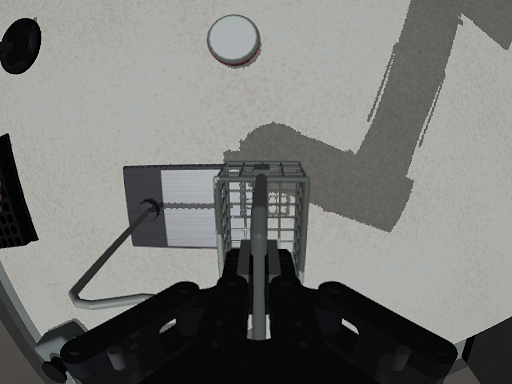

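```bash
python3 - <<'E'
from plan import *
print('rod at',wray([148,297.5],.2265), 'crest',wray([76,296],.247),'foot',wray([152,207],.01))
im=cv2.imread("pics/wrist4.png"); cv2.imwrite("pics/w4c.png",cv2.resize(im[180:350,40:200],None,fx=4.5,fy=3.5,interpolation=2))
x=np.array([.98,-.199,0]);y=np.array([.199,.98,0])
for S in([.4835,.390,.23],[.4835,.387,.23]):
  S=np.array(S);print([proj("side",S+a*x+[0,0,h]) for a,h in((0,0),(-.03,.032),(.05,.017))],[wproj(S+a*x+[0,0,h]) for a,h in((0,0),(-.03,.032),(.05,.017))])
E
```

```text
rod at [0.48617617 0.38801286 0.2265    ] crest [0.53821961 0.36792071 0.247     ] foot [0.55033923 0.3719732  0.01      ]
[array([172.27318312, 107.28231485]), array([159.62099516,  98.95280656]), array([188.38954839, 100.0508142 ])] [array([150.56610935, 301.71344026]), array([178.6821604 , 331.31760474]), array([ 87.78452718, 308.10820371])]
[array([172.53500187, 107.79642119]), array([159.86639581,  99.46564301]), array([188.68223753, 100.55425397])] [array([149.21212863, 298.69632867]), array([177.21185315, 328.15030429]), array([ 86.17700406, 305.0781377 ])]
```

View pics/w4c.png

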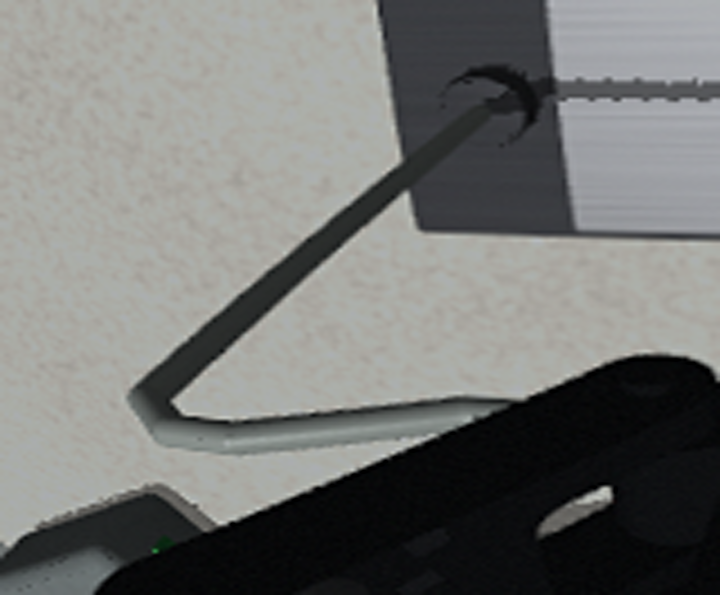

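```bash
python3 -m crank '[[[-0.5,0,-0.25],[0.08,-0.1,0]],[[-0.5,0.1,-0.25],[0.08,-0.1,0]],[[-0.4,0.1,-0.1],[0,0,0]],[[0,0,0],[0,0,0]]]'
python3 -c "
from plan import *
plan([.478,.3556,.277],-1.771,8)"
```

```text
time_s: 10.1
tcp_pos: [0.3906, 0.3778, 0.2829]
tcp_rot: [[-0.204, -0.979, 0.0], [-0.979, 0.204, 0.001], [-0.001, 0.0, -1.0]]
ft_force: [0.2, 0.1, -2.5]
opening: 0.0053
t 10.1 p [0.3906 0.3778 0.2829] dist [ 0.0874 -0.0222 -0.0059] relturn [ 0.     0.001 -0.005] F [ 0.23  0.12 -2.46] open 0.0053
[[[0.02,-0.45,0.03],[0.0,0.0,-0.01]],[[0.02,-0.45,0.03],[0.0,0.0,-0.01]],[[0.02,-0.45,0.03],[0.0,0.0,-0.01]],[[0.02,-0.45,0.03],[0.0,0.0,-0.01]],[[0.02,-0.45,0.03],[0.0,0.0,-0.01]],[[0.02,-0.45,0.03],[0.0,0.0,-0.01]],[[0.02,-0.45,0.03],[0.0,0.0,-0.01]],[[0.02,-0.45,0.03],[0.0,0.0,-0.01]]]
```

```bash
python3 -m crank '[[[0,-0.3,0.18],[0,0,0]],[[0.02,-0.45,0.1],[0,0,0]],[[0.02,-0.45,0.03],[0,0,0]],[[0.02,-0.45,0],[0,0,0]],[[0.02,-0.45,0],[0,0,0]],[[0,0,0],[0,0,0]]]'
python3 - <<'E'
from plan import *
plan([.478,.3556,.275],-1.771,4)
for n in("side",):
    im=robot.get_image(n); cv2.imwrite(f"pics/{n}5.png",im[:,:,::-1])
im=cv2.imread("pics/side5.png"); cv2.imwrite("pics/side5c.png",cv2.resize(im[60:180,100:240],None,fx=5,fy=5,interpolation=2))
E
```

```text
time_s: 10.6
tcp_pos: [0.4475, 0.3627, 0.2732]
tcp_rot: [[-0.204, -0.979, -0.001], [-0.979, 0.204, -0.001], [0.001, 0.001, -1.0]]
ft_force: [-0.5, 0.2, -2.8]
opening: 0.0056
t 10.6 p [0.4475 0.3627 0.2732] dist [ 0.0305 -0.0071  0.0018] relturn [ 0.001 -0.001 -0.005] F [-0.53  0.15 -2.82] open 0.0056
[[[0.01,-0.31,-0.02],[0.0,-0.0,-0.01]],[[0.01,-0.31,-0.02],[0.0,-0.0,-0.01]],[[0.01,-0.31,-0.02],[0.0,-0.0,-0.01]],[[0.01,-0.31,-0.02],[0.0,-0.0,-0.01]]]
```

View pics/side5c.png

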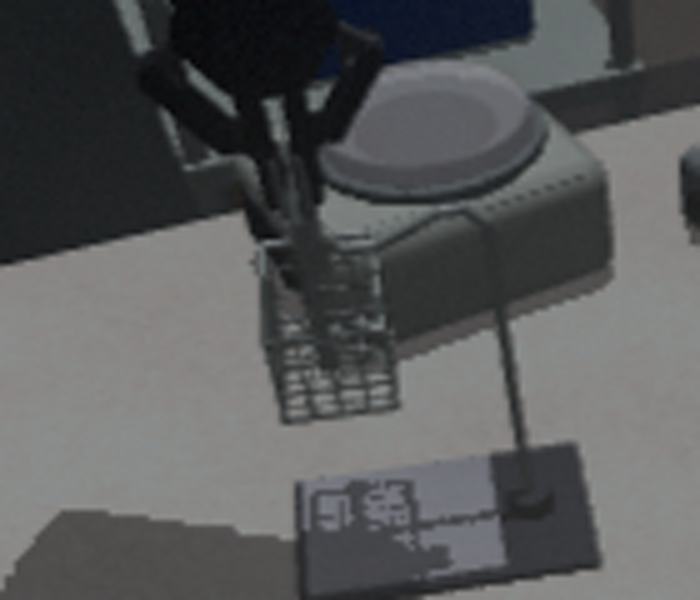

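```bash
python3 -m crank '[[[0,-0.3,0],[0,0,0]],[[0.02,-0.35,0],[0,0,0]],[[0.02,-0.35,0],[0,0,0]],[[0,-0.15,0],[0,0,0]],[[0,0,0],[0,0,0]]]'
python3 - <<'E'
from plan import *
plan([.478,.3556,.218],-1.771,4)
for n in("side",):
    im=robot.get_image(n); cv2.imwrite(f"pics/{n}6.png",im[:,:,::-1])
im=cv2.imread("pics/side6.png"); cv2.imwrite("pics/side6c.png",cv2.resize(im[60:180,100:240],None,fx=5,fy=5,interpolation=2))
E
```

```text
time_s: 11.07
tcp_pos: [0.4783, 0.3548, 0.2733]
tcp_rot: [[-0.205, -0.979, -0.002], [-0.979, 0.205, -0.001], [0.001, 0.002, -1.0]]
ft_force: [-0.1, -0.0, -1.1]
opening: 0.0051
t 11.07 p [0.4783 0.3548 0.2733] dist [-0.0003  0.0008 -0.0553] relturn [ 0.002 -0.001 -0.006] F [-0.11 -0.   -1.08] open 0.0051
[[[-0.01,0.0,0.55],[0.0,-0.0,-0.02]],[[-0.01,0.0,0.55],[0.0,-0.0,-0.02]],[[-0.01,0.0,0.55],[0.0,-0.0,-0.02]],[[-0.01,0.0,0.55],[0.0,-0.0,-0.02]]]
```

View pics/side6c.png

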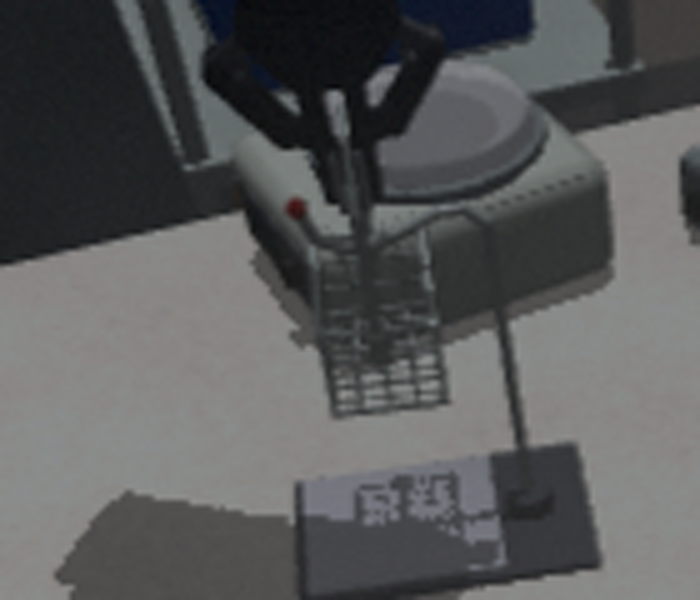

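```bash
python3 -m crank '[[[-0.01,0,0.4],[0,0,0]],[[0,0,0.4],[0,0,0]],[[0,0,0.4],[0,0,0]],[[0,0,0.3],[0,0,0]],[[0,0,0.2],[0,0,0]],[[0,0,0.1],[0,0,0]],[[0,0,0],[0,0,0]]]'
python3 -c "
from plan import *
plan([.478,.3556,.217],-1.771,4)"
```

```text
time_s: 11.7
tcp_pos: [0.476, 0.3558, 0.2237]
tcp_rot: [[-0.203, -0.979, -0.003], [-0.979, 0.203, 0.0], [0.001, 0.003, -1.0]]
ft_force: [0.1, -0.1, -1.4]
opening: 0.0052
t 11.7 p [0.476  0.3558 0.2237] dist [ 0.002  -0.0002 -0.0067] relturn [ 0.003 -0.001 -0.004] F [ 0.06 -0.08 -1.41] open 0.0052
[[[-0.0,-0.02,0.07],[0.01,-0.0,-0.01]],[[-0.0,-0.02,0.07],[0.01,-0.0,-0.01]],[[-0.0,-0.02,0.07],[0.01,-0.0,-0.01]],[[-0.0,-0.02,0.07],[0.01,-0.0,-0.01]]]
```

```bash
python3 -m crank '[[[0,-0.02,0.12],[0,0,0]],[[0,-0.02,0.12],[0,0,0]],[[0,0,0.08],[0,0,0]],[[0,0,0.05],[0,0,0]],[[0,0,0],[0,0,0]]]'
python3 - <<'E'
from plan import *
plan([.478,.3556,.217],-1.771,1)
for n in("side",):
    im=robot.get_image(n); cv2.imwrite(f"pics/{n}7.png",im[:,:,::-1])
im=cv2.imread("pics/side7.png"); cv2.imwrite("pics/side7c.png",cv2.resize(im[60:180,100:240],None,fx=5,fy=5,interpolation=2))
E
```

```text
time_s: 12.12
tcp_pos: [0.4776, 0.3561, 0.2162]
tcp_rot: [[-0.202, -0.979, 0.0], [-0.979, 0.202, 0.002], [-0.002, 0.0, -1.0]]
ft_force: [-1.3, -0.2, -0.7]
opening: 0.0053
t 12.12 p [0.4776 0.3561 0.2162] dist [ 0.0004 -0.0005  0.0008] relturn [ 0.     0.002 -0.003] F [-1.31 -0.2  -0.75] open 0.0053
[[[0.02,-0.02,-0.03],[0.0,0.02,-0.03]]]
```

View pics/side7c.png

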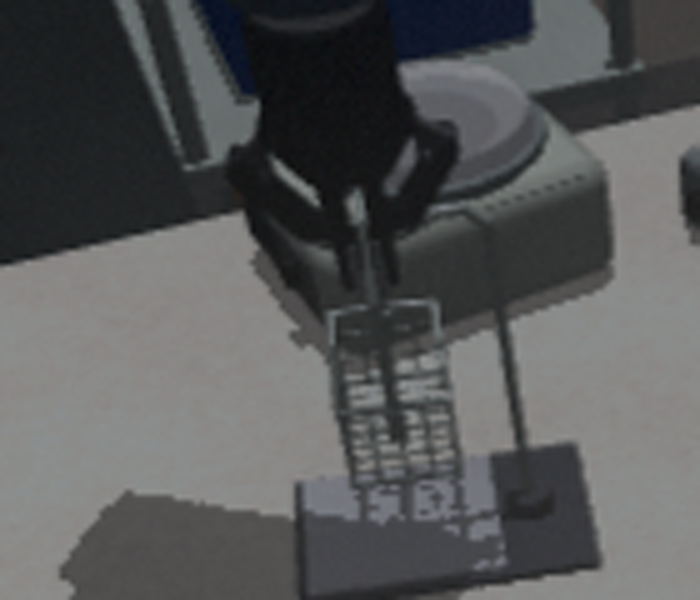

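```bash
python3 -m crank '[[[0,0,0.06],[0,0,0]],[[0,0,0.06],[0,0,0]],[[0,0,0.04],[0,0,0]]]'
python3 -m crank '[[[0,0,0.06],[0,0,0]],[[0,0,0.06],[0,0,0]],[[0,0,0],[0,0,0]]]'
```

```text
time_s: 12.42
tcp_pos: [0.478, 0.3562, 0.2152]
tcp_rot: [[-0.202, -0.979, 0.003], [-0.979, 0.202, 0.005], [-0.005, -0.002, -1.0]]
ft_force: [-4.1, -2.6, 6.0]
opening: 0.0054
time_s: 12.67
tcp_pos: [0.478, 0.3562, 0.2157]
tcp_rot: [[-0.201, -0.98, 0.007], [-0.98, 0.201, 0.007], [-0.008, -0.005, -1.0]]
ft_force: [-2.8, -0.3, 0.3]
opening: 0.0054
```

```bash
python3 -m crank '[[[0,0,0],[0,0,0]],[[0,0,0],[0,0,0]],[[0,0,0],[0,0,0]],[[0,0,0],[0,0,0]],[[0,0,0],[0,0,0]],[[0,0,0],[0,0,0]],[[0,0,0],[0,0,0]]]' -0.4
python3 - <<'E'
from plan import *
plan([.478,.3556,.30],-1.771,4)
for n in("side","wrist"):
    im=robot.get_image(n); cv2.imwrite(f"pics/{n}8.png",im[:,:,::-1])
im=cv2.imread("pics/side8.png"); cv2.imwrite("pics/side8c.png",cv2.resize(im[60:180,100:240],None,fx=5,fy=5,interpolation=2))
E
```

```text
time_s: 13.25
tcp_pos: [0.4792, 0.357, 0.2151]
tcp_rot: [[-0.201, -0.98, 0.008], [-0.979, 0.201, 0.009], [-0.01, -0.006, -1.0]]
ft_force: [0.1, 0.2, 0.2]
opening: 0.0599
t 13.25 p [0.4792 0.357  0.2151] dist [-0.0012 -0.0014  0.0849] relturn [-0.006  0.01  -0.002] F [0.13 0.16 0.17] open 0.0599
[[[0.01,0.0,-0.85],[-0.02,0.03,-0.01]],[[0.01,0.01,-0.85],[-0.02,0.03,-0.01]],[[0.01,0.01,-0.85],[-0.02,0.03,-0.01]],[[0.01,0.01,-0.85],[-0.02,0.03,-0.01]]]
```

View pics/side8c.png

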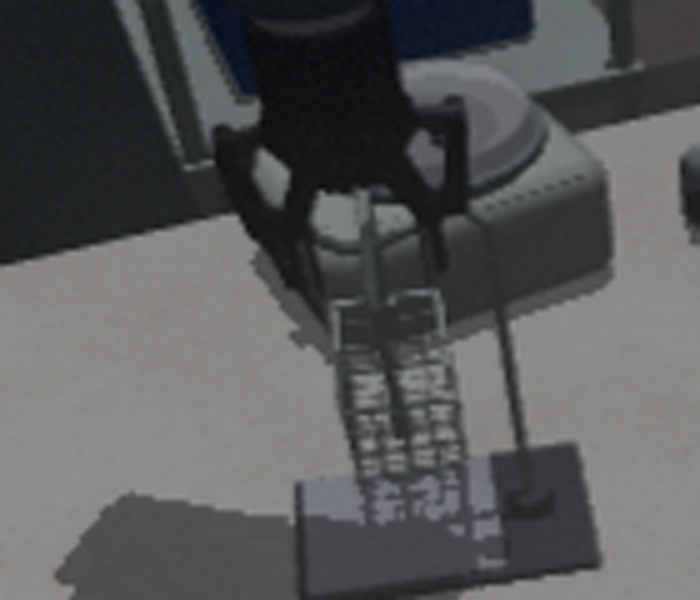

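View pics/wrist8.png

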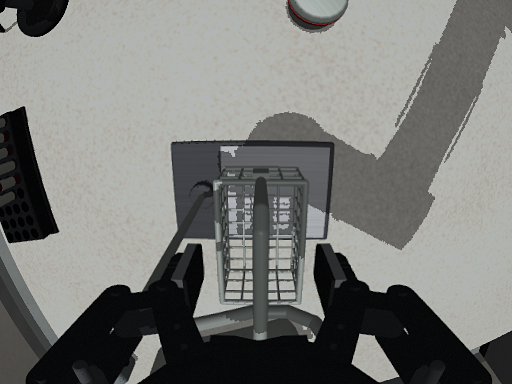

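```bash
python3 -m crank '[[[0,0,-0.3],[0,0,0]],[[0,0,-0.7],[0,0.05,0]],[[0,0,-0.9],[0,0.05,0]],[[0,0,-1],[0,0,0]],[[0,0,-0.9],[0,0,0]],[[0,0,-0.5],[0,0,0]]]'
python3 - <<'E'
from plan import *
for n in("side",):
    im=robot.get_image(n); cv2.imwrite(f"pics/{n}9.png",im[:,:,::-1])
im=cv2.imread("pics/side9.png"); cv2.imwrite("pics/side9c.png",cv2.resize(im[60:180,100:240],None,fx=5,fy=5,interpolation=2))
plan([.555,-.34,.26],-0.05-np.pi,44)
E
```

```text
time_s: 13.85
tcp_pos: [0.477, 0.355, 0.3254]
tcp_rot: [[-0.202, -0.979, 0.001], [-0.979, 0.202, -0.008], [0.008, -0.002, -1.0]]
ft_force: [0.2, 1.0, -0.5]
opening: 0.0596
t 13.9 p [0.4777 0.3552 0.3277] dist [ 0.0773 -0.6952 -0.0677] relturn [-0.007 -0.     1.418] F [-1.56 -0.51  2.7 ] open 0.0602
[[[0.6,-0.2,0.07],[-0.0,-0.0,0.32]],[[0.6,-0.22,0.07],[-0.0,-0.0,0.32]],[[0.59,-0.23,0.07],[-0.0,-0.0,0.32]],[[0.58,-0.25,0.07],[-0.0,-0.0,0.32]],[[0.57,-0.27,0.07],[-0.0,-0.0,0.32]],[[0.57,-0.29,0.07],[-0.0,-0.0,0.32]],[[0.56,-0.31,0.07],[-0.0,-0.0,0.32]],[[0.55,-0.33,0.06],[-0.0,-0.0,0.32]],[[0.53,-0.34,0.06],[-0.0,-0.0,0.32]],[[0.52,-0.36,0.06],[-0.0,-0.0,0.32]]]
[[[0.51,-0.38,0.06],[-0.0,-0.0,0.32]],[[0.5,-0.39,0.06],[-0.0,-0.0,0.32]],[[0.49,-0.41,0.06],[-0.0,-0.0,0.32]],[[0.47,-0.43,0.06],[-0.0,-0.0,0.32]],[[0.46,-0.44,0.06],[-0.0,-0.0,0.32]],[[0.44,-0.45,0.06],[-0.0,-0.0,0.32]],[[0.43,-0.47,0.06],[-0.0,-0.0,0.32]],[[0.41,-0.48,0.06],[-0.0,-0.0,0.32]],[[0.4,-0.5,0.06],[-0.0,-0.0,0.32]],[[0.38,-0.51,0.06],[-0.0,-0.0,0.32]]]
[[[0.37,-0.52,0.06],[-0.0,-0.0,0.32]],[[0.35,-0.53,0.06],[-0.0,-0.0,0.32]],[[0.33,-0.54,0.06],[-0.0,-0.0,0.32]],[[0.31,-0.55,0.06],[-0.0,-0.0,0.32]],[[0.3,-0.56,0.06],[-0.0,-0.0,0.32]],[[0.28,-0.57,0.06],[-0.0,-0.0,0.32]],[[0.26,-0.58,0.06],[-0.0,-0.0,0.32]],[[0.24,-0.59,0.06],[-0.0,-0.0,0.32]],[[0.22,-0.6,0.06],[-0.0,-0.0,0.32]],[[0.2,-0.6,0.06],[-0.0,-0.0,0.32]]]
[[[0.18,-0.61,0.06],[-0.0,-0.0,0.32]],[[0.16,-0.61,0.06],[-0.0,-0.0,0.32]],[[0.14,-0.62,0.06],[-0.0,-0.0,0.32]],[[0.12,-0.62,0.06],[-0.0,-0.0,0.32]],[[0.1,-0.63,0.06],[-0.0,-0.0,0.32]],[[0.08,-0.63,0.06],[-0.0,-0.0,0.32]],[[0.06,-0.63,0.06],[-0.0,-0.0,0.32]],[[0.04,-0.63,0.06],[-0.0,-0.0,0.32]],[[0.02,-0.64,0.06],[-0.0,-0.0,0.32]],[[0.0,-0.64,0.06],[-0.0,-0.0,0.32]]]
[[[-0.02,-0.64,0.06],[-0.0,-0.0,0.32]],[[-0.04,-0.63,0.06],[-0.0,-0.0,0.32]],[[-0.06,-0.63,0.06],[-0.0,-0.0,0.32]],[[-0.08,-0.63,0.06],[-0.0,-0.0,0.32]]]
```

View pics/side9c.png

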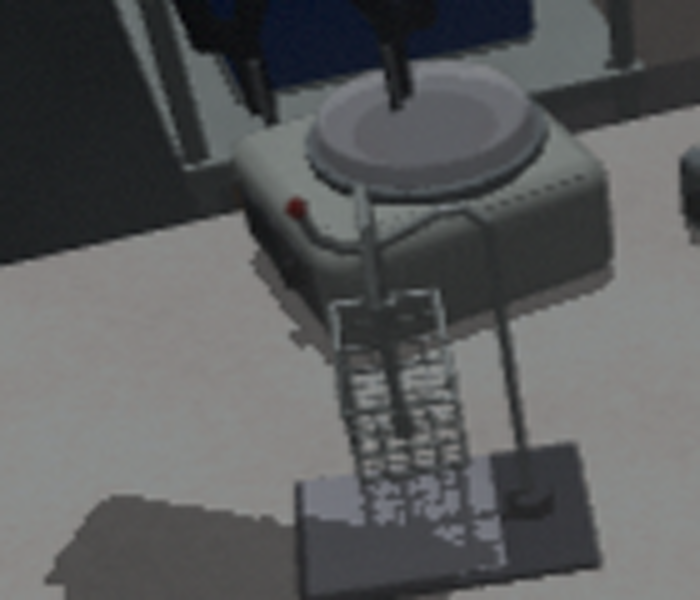

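```bash
python3 -m crank '[[[0.6,-0.2,0.07],[0,0,0.32]],[[0.6,-0.22,0.07],[0,0,0.32]],[[0.59,-0.23,0.07],[0,0,0.32]],[[0.58,-0.25,0.07],[0,0,0.32]],[[0.57,-0.27,0.07],[0,0,0.32]],[[0.57,-0.29,0.07],[0,0,0.32]],[[0.56,-0.31,0.07],[0,0,0.32]],[[0.55,-0.33,0.06],[0,0,0.32]],[[0.53,-0.34,0.06],[0,0,0.32]],[[0.52,-0.36,0.06],[0,0,0.32]]]'
python3 -m crank '[[[0.51,-0.38,0.06],[0,0,0.32]],[[0.5,-0.39,0.06],[0,0,0.32]],[[0.49,-0.41,0.06],[0,0,0.32]],[[0.47,-0.43,0.06],[0,0,0.32]],[[0.46,-0.44,0.06],[0,0,0.32]],[[0.44,-0.45,0.06],[0,0,0.32]],[[0.43,-0.47,0.06],[0,0,0.32]],[[0.41,-0.48,0.06],[0,0,0.32]],[[0.4,-0.5,0.06],[0,0,0.32]],[[0.38,-0.51,0.06],[0,0,0.32]]]'
python3 -c "
from plan import *
plan([.555,-.34,.26],-0.05-np.pi,24)"
```

```text
time_s: 14.73
tcp_pos: [0.4929, 0.1839, 0.3121]
tcp_rot: [[-0.521, -0.853, 0.005], [-0.853, 0.521, -0.005], [0.001, -0.007, -1.0]]
ft_force: [-0.1, 0.3, 0.4]
opening: 0.0596
time_s: 15.57
tcp_pos: [0.4979, 0.0053, 0.2961]
tcp_rot: [[-0.786, -0.618, 0.002], [-0.618, 0.786, -0.008], [0.003, -0.007, -1.0]]
ft_force: [-0.3, 0.0, -0.7]
opening: 0.0596
t 15.57 p [0.4979 0.0053 0.2961] dist [ 0.0571 -0.3453 -0.0361] relturn [-0.008 -0.001  0.717] F [-0.27  0.02 -0.72] open 0.0596
[[[0.28,-0.51,0.06],[-0.0,-0.0,0.3]],[[0.27,-0.52,0.06],[-0.0,-0.0,0.3]],[[0.25,-0.53,0.06],[-0.0,-0.0,0.3]],[[0.23,-0.53,0.06],[-0.0,-0.0,0.3]],[[0.22,-0.54,0.06],[-0.0,-0.0,0.3]],[[0.2,-0.55,0.06],[-0.0,-0.0,0.3]],[[0.19,-0.55,0.06],[-0.0,-0.0,0.3]],[[0.17,-0.56,0.06],[-0.0,-0.0,0.3]],[[0.15,-0.56,0.06],[-0.0,-0.0,0.3]],[[0.14,-0.57,0.06],[-0.0,-0.0,0.3]]]
[[[0.12,-0.57,0.06],[-0.0,-0.0,0.3]],[[0.1,-0.57,0.06],[-0.0,-0.0,0.3]],[[0.08,-0.58,0.06],[-0.0,-0.0,0.3]],[[0.07,-0.58,0.06],[-0.0,-0.0,0.3]],[[0.05,-0.58,0.06],[-0.0,-0.0,0.3]],[[0.03,-0.58,0.06],[-0.0,-0.0,0.3]],[[0.01,-0.58,0.06],[-0.0,-0.0,0.3]],[[-0.0,-0.58,0.06],[-0.0,-0.0,0.3]],[[-0.02,-0.58,0.06],[-0.0,-0.0,0.3]],[[-0.04,-0.58,0.06],[-0.0,-0.0,0.3]]]
[[[-0.05,-0.58,0.06],[-0.0,-0.0,0.3]],[[-0.07,-0.58,0.06],[-0.0,-0.0,0.3]],[[-0.09,-0.58,0.06],[-0.0,-0.0,0.3]],[[-0.11,-0.57,0.06],[-0.0,-0.0,0.3]]]
```

```bash
python3 -m crank '[[[0.28,-0.51,0.06],[0,0,0.3]],[[0.27,-0.52,0.06],[0,0,0.3]],[[0.25,-0.53,0.06],[0,0,0.3]],[[0.23,-0.53,0.06],[0,0,0.3]],[[0.22,-0.54,0.06],[0,0,0.3]],[[0.2,-0.55,0.06],[0,0,0.3]],[[0.19,-0.55,0.06],[0,0,0.3]],[[0.17,-0.56,0.06],[0,0,0.3]],[[0.15,-0.56,0.06],[0,0,0.3]],[[0.14,-0.57,0.06],[0,0,0.3]]]'
python3 -m crank '[[[0.12,-0.57,0.06],[0,0,0.3]],[[0.1,-0.57,0.06],[0,0,0.3]],[[0.08,-0.58,0.06],[0,0,0.3]],[[0.07,-0.58,0.06],[0,0,0.3]],[[0.05,-0.58,0.06],[0,0,0.3]],[[0.03,-0.58,0.06],[0,0,0.3]],[[0.01,-0.5,0.06],[0,0,0.3]],[[0,-0.2,0.06],[0,0,0.2]],[[0,0,0],[0,0,0]],[[0,0,0],[0,0,0]]]'
python3 - <<'E'
from plan import *
plan([.561,-.358,.2],-0.05-np.pi,4)
for n in("wrist",):
    im=robot.get_image(n); cv2.imwrite(f"pics/{n}10.png",im[:,:,::-1])
for q in("tray_center","tray_handle","code","pocket","ball_center"): print(q,[(round(d['p'],2),np.round(d['pixel'],1)) for d in robot.place_of(q,"wrist")[:1]],)
C=np.array([.562,-.361]);x=np.array([np.cos(.05),-np.sin(.05)]);y=np.array([np.sin(.05),np.cos(.05)])
for nm,a,b,z in(("handle",0,0,.09),("end+",.048,0,.098),("end-",-.048,0,.098),("code",.05,0,.009),("pocket",0,.044,.0265)):print(nm,wproj([*(C+a*x+b*y),z]))
E
```

```text
time_s: 16.4
tcp_pos: [0.5092, -0.1563, 0.2805]
tcp_rot: [[-0.946, -0.325, -0.002], [-0.325, 0.946, -0.009], [0.005, -0.008, -1.0]]
ft_force: [0.1, -0.2, -0.5]
opening: 0.0596
time_s: 17.23
tcp_pos: [0.5109, -0.2743, 0.2666]
tcp_rot: [[-0.998, -0.068, -0.009], [-0.068, 0.998, -0.009], [0.009, -0.008, -1.0]]
ft_force: [0.6, 0.9, -0.3]
opening: 0.0599
t 17.23 p [ 0.5109 -0.2743  0.2666] dist [ 0.0501 -0.0837 -0.0666] relturn [-0.009 -0.009  0.118] F [ 0.6   0.89 -0.3 ] open 0.0599
[[[-0.45,-0.86,0.67],[-0.02,-0.02,0.29]],[[-0.47,-0.85,0.67],[-0.02,-0.02,0.29]],[[-0.5,-0.84,0.67],[-0.02,-0.02,0.29]],[[-0.52,-0.83,0.67],[-0.02,-0.02,0.29]]]
tray_center [(0.7, array([190.1, 203.7]))]
tray_handle [(0.82, array([187.2, 215.9]))]
code [(0.7, array([196.8, 227.5]))]
pocket [(0.74, array([226.5, 201.2]))]
ball_center [(0.69, array([227.4, 200.6]))]
handle [182.58487686 212.87386446]
end+ [180.20286805 251.59813884]
end- [182.56086563 175.07977332]
code [194.86225062 224.96052242]
pocket [225.26227635 200.49086536]
```

View pics/wrist10.png

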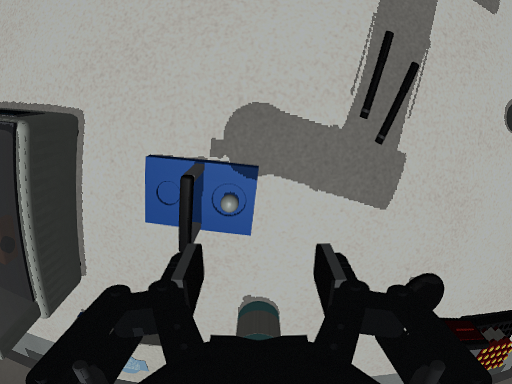

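```bash
python3 - <<'E'
from plan import *
im=cv2.imread("pics/wrist10.png"); cv2.imwrite("pics/w10c.png",cv2.resize(im[145:255,135:270],None,fx=5,fy=5,interpolation=2))
E
```

```text
(no output)
```

View pics/w10c.png

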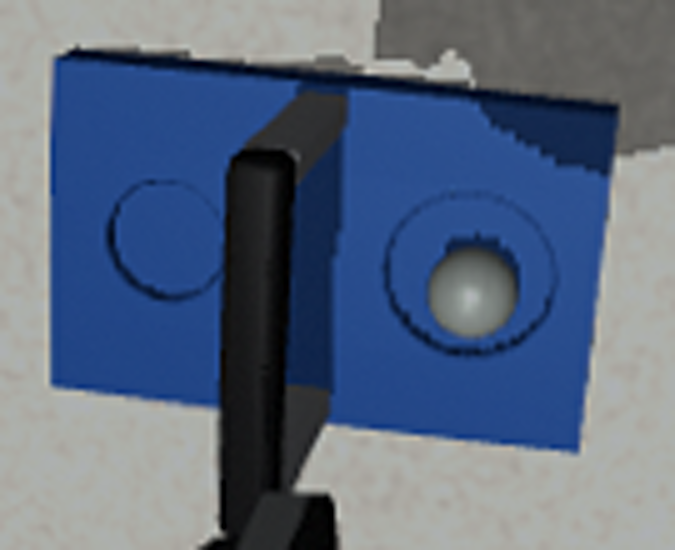

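```bash
python3 - <<'E'
from plan import *
W=lambda x,y,z: wray([135+x/5-.4,145+y/5-.4],z)[:2]
c=[W(*p,.018) for p in[(55,57),(617,105),(580,452),(50,385)]]
yw=lambda a,b:np.arctan2(b[1]-a[1],b[0]-a[0])
print(np.array(c).round(4),np.mean(c,0),'yaws',yw(c[0],c[3]),yw(c[1],c[2]),yw(c[0],c[1])-np.pi/2,yw(c[3],c[2])-np.pi/2)
h=[W(*p,.098) for p in[(260,165),(255,300),(248,430)]]
print(np.array(h).round(4),yw(h[0],h[2]))
print('pk',W(471,272,.018))
E
```

```text
[[ 0.5097 -0.4346]
 [ 0.5144 -0.2757]
 [ 0.6172 -0.2794]
 [ 0.6098 -0.4406]] [ 0.56278948 -0.35756645] yaws -0.060385934483461426 -0.03590221762504144 -0.029730325636255994 -0.04570515835066469
[[ 0.5167 -0.3539]
 [ 0.5484 -0.3552]
 [ 0.5811 -0.3574]] -0.0543212870776386
pk [ 0.56450811 -0.31304758]
```

```bash
python3 -m crank '[[[-0.45,-0.86,0.3],[-0.02,-0.02,0.3]],[[-0.47,-0.85,0.4],[-0.02,-0.02,0.3]],[[-0.5,-0.84,0.4],[-0.02,-0.02,0.3]],[[-0.4,-0.6,0.4],[-0.02,-0.02,0.2]],[[0,0,0.3],[0,0,0]],[[0,0,0],[0,0,0]]]'
python3 - <<'E'
from plan import *
plan([.5625,-.3565,.15],-0.045-np.pi,4)
im=robot.get_image("wrist"); cv2.imwrite("pics/w11.png",im[:,:,::-1])
g=robot.sense()['tcp_pos'];print(wproj(g),wproj(g+[0,0,.019]),wproj([.5625,-.3565,.098]))
E
```

```text
time_s: 18.03
tcp_pos: [0.563, -0.3513, 0.2233]
tcp_rot: [[-0.999, 0.039, 0.006], [0.039, 0.999, -0.002], [-0.006, -0.001, -1.0]]
ft_force: [0.2, 0.7, -1.8]
opening: 0.0594
t 18.03 p [ 0.563  -0.3513  0.2233] dist [-0.0005 -0.0052 -0.0733] relturn [-0.001  0.006  0.006] F [ 0.2   0.71 -1.81] open 0.0594
[[[0.01,-0.05,0.73],[-0.0,0.02,0.02]],[[0.01,-0.05,0.73],[-0.0,0.02,0.02]],[[0.01,-0.05,0.73],[-0.0,0.02,0.02]],[[0.0,-0.05,0.73],[-0.0,0.02,0.02]]]
[257.40010129 252.05107282] [257.1860623  270.67623734] [252.65249386 186.61395981]
```

View pics/w11.png

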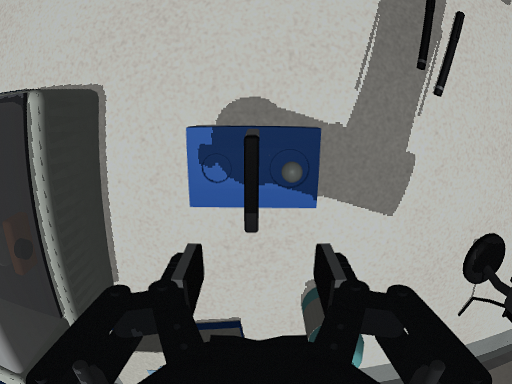

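```bash
python3 -m crank '[[[0.02,-0.08,0.6],[0,0.02,0.02]],[[0.02,-0.08,0.7],[0,0.02,0.02]],[[0.02,-0.06,0.7],[0,0.02,0]],[[0,-0.04,0.7],[0,0.02,0]],[[0,0,0.5],[0,0,0]],[[0,0,0.2],[0,0,0]],[[0,0,0],[0,0,0]]]'
python3 - <<'E'
from plan import *
plan([.5625,-.3565,.0715],-0.045-np.pi,3)
im=robot.get_image("wrist"); cv2.imwrite("pics/w12.png",im[:,:,::-1])
print(wproj([.5625-.04,-.3565,.098]),wproj([.5625,-.3565,.098]))
E
```

```text
time_s: 18.67
tcp_pos: [0.5631, -0.3542, 0.1452]
tcp_rot: [[-0.999, 0.034, 0.009], [0.034, 0.999, -0.008], [-0.009, -0.008, -1.0]]
ft_force: [1.0, -0.2, 0.9]
opening: 0.0599
t 18.67 p [ 0.5631 -0.3542  0.1452] dist [-0.0006 -0.0023 -0.0737] relturn [-0.008  0.009  0.011] F [ 0.95 -0.19  0.92] open 0.0599
[[[0.02,-0.02,0.98],[-0.03,0.03,0.04]],[[0.01,-0.03,0.98],[-0.03,0.03,0.04]],[[0.01,-0.03,0.98],[-0.03,0.03,0.04]]]
[252.77206827 160.356137  ] [255.08111664 217.17995526]
```

View pics/w12.png

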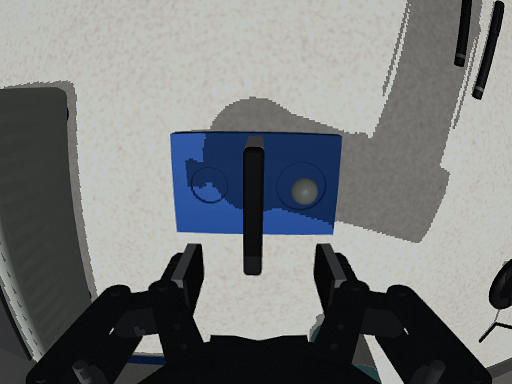

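```bash
python3 -m crank '[[[0.02,-0.06,0.6],[-0.03,0.03,0.04]],[[0.02,-0.05,0.7],[-0.03,0.03,0.04]],[[0.02,-0.04,0.7],[-0.03,0.03,0.04]],[[0.02,-0.02,0.5],[0,0,0]],[[0,0,0.3],[0,0,0]],[[0,0,0.05],[0,0,0]],[[0,0,0],[0,0,0]]]'
python3 - <<'E'
from plan import *
plan([.5615,-.357,.0715],-0.045-np.pi,2)
im=robot.get_image("wrist"); cv2.imwrite("pics/w13.png",im[:,:,::-1])
E
```

```text
time_s: 19.3
tcp_pos: [0.5676, -0.3601, 0.0854]
tcp_rot: [[-0.999, 0.042, 0.018], [0.042, 0.999, -0.009], [-0.018, -0.008, -1.0]]
ft_force: [-0.0, 0.1, 0.7]
opening: 0.0598
t 19.3 p [ 0.5676 -0.3601  0.0854] dist [-0.0061  0.0031 -0.0139] relturn [-0.008  0.018  0.003] F [-0.01  0.1   0.71] open 0.0598
[[[0.13,0.06,0.28],[-0.04,0.09,0.02]],[[0.13,0.06,0.28],[-0.04,0.09,0.02]]]
```

View pics/w13.png

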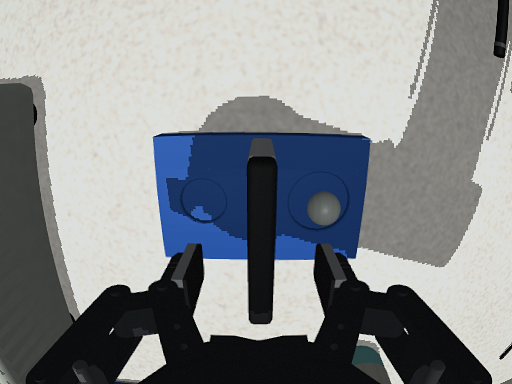

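```bash
python3 -m crank '[[[0.15,0.06,0.35],[-0.05,0.12,0.02]],[[0.12,0.03,0.25],[-0.05,0.1,0.02]],[[0.03,0,0.05],[0,0,0]],[[0,0,0],[0,0,0]]]'
python3 -c "
from plan import *
plan([.5615,-.357,.0715],-0.045-np.pi,2)"
```

```text
time_s: 19.68
tcp_pos: [0.5615, -0.3579, 0.0713]
tcp_rot: [[-0.999, 0.045, -0.001], [0.045, 0.999, 0.001], [0.001, 0.001, -1.0]]
ft_force: [0.3, -0.2, 0.3]
opening: 0.0598
t 19.68 p [ 0.5615 -0.3579  0.0713] dist [0.     0.0009 0.0002] relturn [ 0.001 -0.001 -0.   ] F [ 0.34 -0.22  0.3 ] open 0.0598
[[[0.0,0.02,-0.0],[0.0,-0.0,-0.0]],[[0.0,0.02,-0.0],[0.0,-0.0,-0.0]]]
```

```bash
python3 -m crank '[[[0,0.02,0],[0,0,0]],[[0,0,0],[0,0,0]],[[0,0,0],[0,0,0]],[[0,0,0],[0,0,0]],[[0,0,0],[0,0,0]],[[0,0,0],[0,0,0]]]' 1 80
python3 -m crank '[[[0,0,0],[0,0,0]],[[0,0,0],[0,0,0]],[[0,0,-0.04],[0,0,0]],[[0,0,-0.06],[0,0,0]],[[0,0,-0.08],[0,0,0]],[[0,0,-0.1],[0,0,0]],[[0,0,-0.1],[0,0,0]],[[0,0,-0.1],[0,0,0]]]'
python3 - <<'E'
from plan import *
plan([.5615,-.357,.0715],-0.045-np.pi,2)
for n in("wrist","side"):
    im=robot.get_image(n); cv2.imwrite(f"pics/{n}14.png",im[:,:,::-1])
im=cv2.imread("pics/side14.png"); cv2.imwrite("pics/side14c.png",cv2.resize(im[264:384,250:390],None,fx=5,fy=5,interpolation=2))
E
```

```text
time_s: 20.18
tcp_pos: [0.5617, -0.3578, 0.0717]
tcp_rot: [[-0.999, 0.045, -0.0], [0.045, 0.999, 0.0], [0.0, 0.0, -1.0]]
ft_force: [0.5, -0.0, 0.1]
opening: 0.0127
time_s: 20.85
tcp_pos: [0.5596, -0.3562, 0.0811]
tcp_rot: [[-0.999, 0.046, -0.006], [0.046, 0.999, 0.005], [0.006, 0.004, -1.0]]
ft_force: [0.1, -0.2, -3.1]
opening: 0.0126
t 20.85 p [ 0.5596 -0.3562  0.0811] dist [ 0.0019 -0.0008 -0.0096] relturn [ 0.004 -0.006 -0.001] F [ 0.11 -0.19 -3.09] open 0.0126
[[[-0.04,-0.02,0.19],[0.02,-0.03,-0.01]],[[-0.04,-0.02,0.19],[0.02,-0.03,-0.01]]]
```

View pics/wrist14.png

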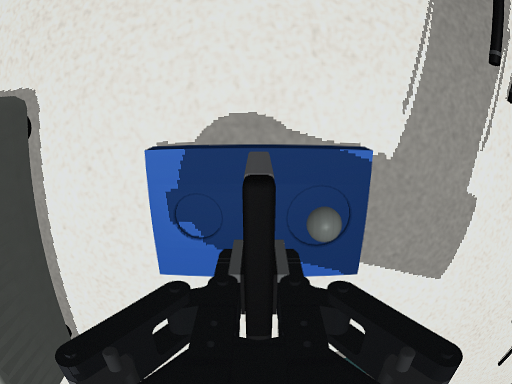

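View pics/side14c.png

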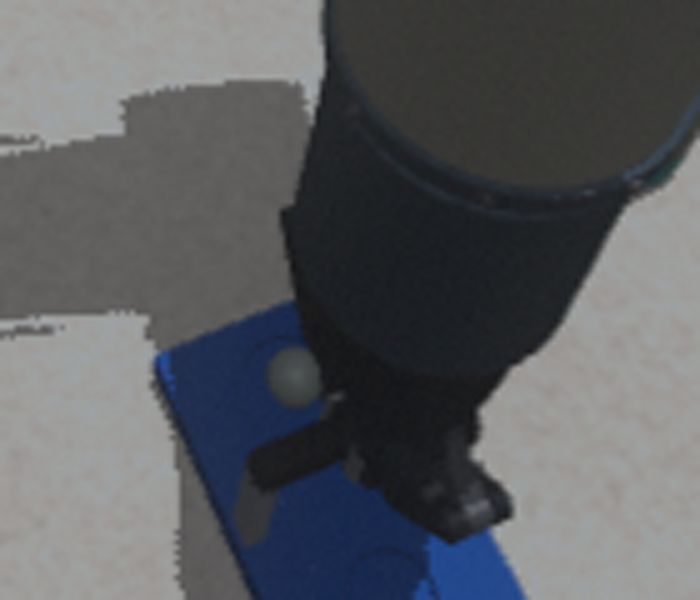

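```bash
python3 -m crank '[[[-0.02,0,-0.15],[0.02,-0.02,0]],[[-0.02,0,-0.2],[0.01,-0.02,0]],[[0,0,-0.25],[0.01,-0.02,0]],[[0,0,-0.3],[0,-0.01,0]],[[0,0,-0.35],[0,0,0]],[[0,0,-0.4],[0,0,0]],[[0,0,-0.4],[0,0,0]],[[0,0,-0.4],[0,0,0]],[[0,0,-0.4],[0,0,0]],[[0,0,-0.4],[0,0,0]]]'
python3 -c "
from plan import *
plan([.55,.0707,.203],-0.115-np.pi,60)"
```

```text
time_s: 21.78
tcp_pos: [0.5603, -0.3562, 0.1711]
tcp_rot: [[-0.999, 0.046, 0.002], [0.046, 0.999, -0.0], [-0.002, -0.0, -1.0]]
ft_force: [-0.3, -0.2, -4.2]
opening: 0.0127
t 21.78 p [ 0.5603 -0.3562  0.1711] dist [-0.0103  0.4269  0.0319] relturn [-0.     0.002  0.069] F [-0.26 -0.23 -4.19] open 0.0127
[[[0.02,0.28,-0.02],[-0.0,0.0,0.01]],[[0.02,0.28,-0.02],[-0.0,0.0,0.01]],[[0.02,0.28,-0.02],[-0.0,0.0,0.01]],[[0.02,0.28,-0.02],[-0.0,0.0,0.01]],[[0.02,0.28,-0.02],[-0.0,0.0,0.01]],[[0.02,0.28,-0.02],[-0.0,0.0,0.01]],[[0.02,0.28,-0.02],[-0.0,0.0,0.01]],[[0.02,0.28,-0.02],[-0.0,0.0,0.01]],[[0.02,0.28,-0.02],[-0.0,0.0,0.01]],[[0.02,0.28,-0.02],[-0.0,0.0,0.01]]]
[[[0.02,0.28,-0.02],[-0.0,0.0,0.01]],[[0.02,0.28,-0.02],[-0.0,0.0,0.01]],[[0.02,0.28,-0.02],[-0.0,0.0,0.01]],[[0.02,0.28,-0.02],[-0.0,0.0,0.01]],[[0.02,0.28,-0.02],[-0.0,0.0,0.01]],[[0.02,0.28,-0.02],[-0.0,0.0,0.01]],[[0.03,0.28,-0.02],[-0.0,0.0,0.01]],[[0.03,0.28,-0.02],[-0.0,0.0,0.01]],[[0.03,0.28,-0.02],[-0.0,0.0,0.01]],[[0.03,0.28,-0.02],[-0.0,0.0,0.01]]]
[[[0.03,0.28,-0.02],[-0.0,0.0,0.01]],[[0.03,0.28,-0.02],[-0.0,0.0,0.01]]
[... 675 characters left out ...]
.0,0.0,0.01]],[[0.03,0.28,-0.02],[-0.0,0.0,0.01]],[[0.03,0.28,-0.02],[-0.0,0.0,0.01]],[[0.03,0.28,-0.02],[-0.0,0.0,0.01]],[[0.03,0.28,-0.02],[-0.0,0.0,0.01]],[[0.03,0.28,-0.02],[-0.0,0.0,0.01]],[[0.03,0.28,-0.02],[-0.0,0.0,0.01]],[[0.04,0.28,-0.02],[-0.0,0.0,0.01]],[[0.04,0.28,-0.02],[-0.0,0.0,0.01]],[[0.04,0.28,-0.02],[-0.0,0.0,0.01]]]
[[[0.04,0.28,-0.02],[-0.0,0.0,0.01]],[[0.04,0.28,-0.02],[-0.0,0.0,0.01]],[[0.04,0.28,-0.02],[-0.0,0.0,0.01]],[[0.04,0.28,-0.02],[-0.0,0.0,0.01]],[[0.04,0.28,-0.02],[-0.0,0.0,0.01]],[[0.04,0.28,-0.02],[-0.0,0.0,0.01]],[[0.04,0.28,-0.02],[-0.0,0.0,0.01]],[[0.04,0.28,-0.02],[-0.0,0.0,0.01]],[[0.04,0.28,-0.02],[-0.0,0.0,0.01]],[[0.04,0.28,-0.02],[-0.0,0.0,0.01]]]
```

```bash
python3 -m crank '[[[0,0.03,-0.35],[0,0,0]],[[0,0.06,-0.3],[0,0,0.01]],[[0,0.09,-0.25],[0,0,0.01]],[[0,0.12,-0.2],[0,0,0.01]],[[0.01,0.15,-0.15],[0,0,0.01]],[[0.02,0.18,-0.1],[0,0,0.01]],[[0.02,0.21,-0.06],[0,0,0.01]],[[0.02,0.24,-0.03],[0,0,0.01]],[[0.02,0.27,0],[0,0,0.01]],[[0.02,0.3,0],[0,0,0.01]]]'
python3 - <<'E'
from plan import *
plan([.55,.0707,.203],-0.115-np.pi,1)
im=robot.get_image("wrist"); cv2.imwrite("pics/w15.png",im[:,:,::-1])
E
```

```text
time_s: 22.62
tcp_pos: [0.5599, -0.3118, 0.2142]
tcp_rot: [[-0.998, 0.057, 0.006], [0.057, 0.998, -0.002], [-0.006, -0.002, -1.0]]
ft_force: [-0.7, 1.1, -2.2]
opening: 0.0129
t 22.62 p [ 0.5599 -0.3118  0.2142] dist [-0.0099  0.3825 -0.0112] relturn [-0.002  0.006  0.058] F [-0.68  1.08 -2.23] open 0.0129
[[[1.27,15.25,0.41],[-0.02,0.06,0.58]]]
```

View pics/w15.png

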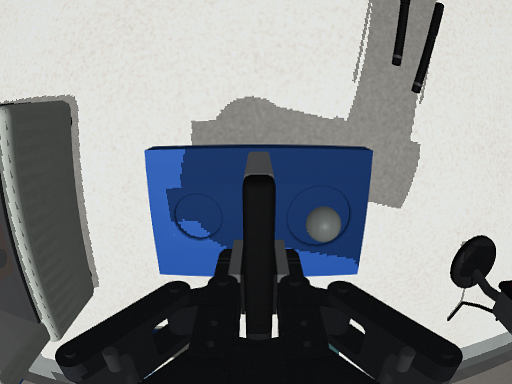

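```bash
python3 -m crank '[[[0.03,0.3,0.02],[0,0.01,0.01]],[[0.03,0.32,0.02],[0,0.01,0.01]],[[0.03,0.34,0.02],[0,0.01,0.01]],[[0.03,0.36,0.02],[0,0.01,0.01]],[[0.03,0.36,0.02],[0,0,0.01]],[[0.03,0.36,0.02],[0,0,0.01]],[[0.03,0.36,0.02],[0,0,0.01]],[[0.03,0.36,0.02],[0,0,0.01]],[[0.03,0.36,0.02],[0,0,0.01]],[[0.03,0.36,0.02],[0,0,0.01]]]'
python3 -c "
from plan import *
plan([.55,.0707,.203],-0.115-np.pi,1)"
python3 -m crank '[[[0.03,0.36,0.02],[0,0,0.01]],[[0.03,0.36,0.02],[0,0,0.01]],[[0.03,0.36,0.02],[0,0,0.01]],[[0.03,0.36,0.02],[0,0,0.01]],[[0.03,0.36,0.02],[0,0,0.01]],[[0.03,0.36,0.02],[0,0,0.01]],[[0.03,0.36,0.02],[0,0,0.01]],[[0.03,0.36,0.02],[0,0,0.01]]]'
python3 - <<'E'
from plan import *
plan([.55,.0707,.203],-0.115-np.pi,1)
im=robot.get_image("wrist"); cv2.imwrite("pics/w16.png",im[:,:,::-1])
E
```

```text
time_s: 23.5
tcp_pos: [0.5571, -0.2136, 0.2079]
tcp_rot: [[-0.998, 0.067, 0.001], [0.067, 0.998, -0.001], [-0.001, -0.001, -1.0]]
ft_force: [-0.7, 0.6, -3.2]
opening: 0.0126
t 23.5 p [ 0.5571 -0.2136  0.2079] dist [-0.0071  0.2843 -0.0049] relturn [-0.001  0.001  0.048] F [-0.7   0.58 -3.21] open 0.0126
[[[1.05,11.33,0.19],[-0.01,0.01,0.48]]]
time_s: 24.17
tcp_pos: [0.556, -0.1333, 0.2036]
tcp_rot: [[-0.997, 0.076, 0.001], [0.076, 0.997, -0.001], [-0.001, -0.001, -1.0]]
ft_force: [0.3, 0.8, -2.8]
opening: 0.0125
t 24.17 p [ 0.556  -0.1333  0.2036] dist [-0.006   0.204  -0.0006] relturn [-0.     0.001  0.039] F [ 0.32  0.83 -2.79] open 0.0125
[[[0.86,8.12,0.02],[-0.0,0.01,0.39]]]
```

View pics/w16.png

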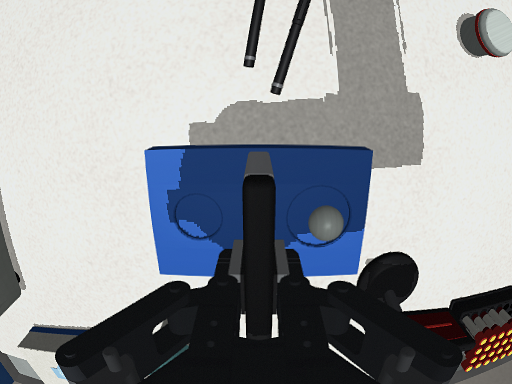

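```bash
python3 -m crank '[[[0.04,0.36,0],[0,0,0.01]],[[0.04,0.36,0],[0,0,0.02]],[[0.04,0.36,0],[0,0,0.02]],[[0.04,0.36,0],[0,0,0.02]],[[0.04,0.36,0],[0,0,0.02]],[[0.04,0.36,0],[0,0,0.02]],[[0.04,0.36,0],[0,0,0.02]],[[0.04,0.36,0],[0,0,0.02]],[[0.04,0.36,0],[0,0,0.02]],[[0.04,0.34,0],[0,0,0.02]]]'
python3 -c "
from plan import *
plan([.55,.0707,.203],-0.115-np.pi,1)"
python3 -m crank '[[[0.04,0.32,0],[0,0,0.02]],[[0.03,0.3,0],[0,0,0.02]],[[0.03,0.28,0],[0,0,0.02]],[[0.03,0.26,0],[0,0,0.02]],[[0.02,0.24,0],[0,0,0.02]],[[0.02,0.22,0],[0,0,0.02]]]'
python3 -c "
from plan import *
plan([.55,.0707,.203],-0.115-np.pi,1)"
```

```text
time_s: 25.05
tcp_pos: [0.5531, -0.0323, 0.2036]
tcp_rot: [[-0.995, 0.096, 0.002], [0.096, 0.995, 0.0], [-0.002, 0.0, -1.0]]
ft_force: [-0.0, -0.5, -3.9]
opening: 0.0128
t 25.05 p [ 0.5531 -0.0323  0.2036] dist [-0.0031  0.103  -0.0006] relturn [0.    0.002 0.019] F [-0.04 -0.52 -3.94] open 0.0128
[[[0.52,4.09,0.03],[0.0,0.02,0.19]]]
time_s: 25.55
tcp_pos: [0.5529, 0.0137, 0.2037]
tcp_rot: [[-0.994, 0.109, 0.002], [0.109, 0.994, 0.0], [-0.002, 0.0, -1.0]]
ft_force: [-0.2, -0.0, -3.5]
opening: 0.0125
t 25.55 p [0.5529 0.0137 0.2037] dist [-0.0029  0.057  -0.0007] relturn [0.    0.002 0.006] F [-0.22 -0.05 -3.49] open 0.0125
[[[0.36,2.26,0.03],[0.0,0.02,0.06]]]
```

```bash
python3 -m crank '[[[0.02,0.22,0],[0,0,0.01]],[[0.02,0.22,0],[0,0,0.01]],[[0.02,0.22,0],[0,0,0.01]],[[0.02,0.2,0],[0,0,0.01]],[[0.02,0.2,0],[0,0,0]],[[0.02,0.18,0],[0,0,0]],[[0,0.16,0],[0,0,0]],[[0,0.13,0],[0,0,0]],[[0,0.1,0],[0,0,0]],[[0,0.06,0],[0,0,0]]]'
python3 -m crank '[[[0,0.03,0],[0,0,0]],[[0,0,0],[0,0,0]]]'
python3 - <<'E'
from plan import *
plan([.562,.0707,.203],-0.115-np.pi,1)
for n in("wrist","side","top"):
    im=robot.get_image(n); cv2.imwrite(f"pics/{n}17.png",im[:,:,::-1])
    for q in("window","code","scanner","tray_center","ball_center"): print(n,q,[(round(d['p'],2),np.round(d['pixel'],1)) for d in robot.place_of(q,n)[:1]])
print(wproj([.711,.0535,.14]))
im=cv2.imread("pics/side17.png"); cv2.imwrite("pics/side17c.png",cv2.resize(im[120:240,200:340],None,fx=5,fy=5,interpolation=2))
im=cv2.imread("pics/top17.png"); cv2.imwrite("pics/top17c.png",cv2.resize(im[110:240,110:290],None,fx=4,fy=4,interpolation=2))
E
```

```text
time_s: 26.38
tcp_pos: [0.5549, 0.061, 0.2035]
tcp_rot: [[-0.994, 0.113, 0.002], [0.113, 0.994, 0.0], [-0.002, 0.0, -1.0]]
ft_force: [-0.3, -0.4, -3.7]
opening: 0.0124
time_s: 26.55
tcp_pos: [0.5551, 0.062, 0.2035]
tcp_rot: [[-0.994, 0.113, 0.001], [0.113, 0.994, 0.0], [-0.001, 0.0, -1.0]]
ft_force: [0.3, -0.2, -3.9]
opening: 0.0127
t 26.55 p [0.5551 0.062  0.2035] dist [ 0.0069  0.0087 -0.0005] relturn [0.    0.001 0.002] F [ 0.29 -0.22 -3.94] open 0.0127
[[[-0.24,0.38,0.02],[0.0,0.01,0.02]]]
wrist window [(0.5, array([326.4, 221.9]))]
wrist code [(0.64, array([329.5, 223.1]))]
wrist scanner [(0.44, array([473.8, 148.5]))]
wrist tray_center []
wrist ball_center [(0.57, array([328.4, 223.4]))]
side window [(0.86, array([291.4, 179. ]))]
side code [(0.77, array([255.9, 189.8]))]
side scanner [(0.89, array([296.6, 211.4]))]
side tray_center [(0.84, array([233.2, 185.7]))]
side ball_center [(0.6, array([231.9, 176.2]))]
top window [(0.6, array([248.5, 152. ]))]
top code [(0.58, array([340.1, 129.3]))]
top scanner [(0.73, array([252.6, 147.6]))]
top tray_center [(0.85, array([248. , 197.3]))]
top ball_center []
[267.12604802 355.29087833]
```

View pics/wrist17.png

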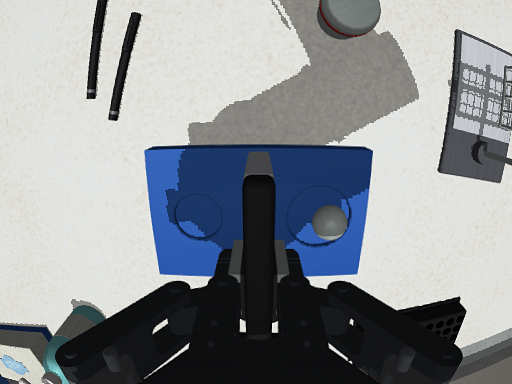

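View pics/side17c.png

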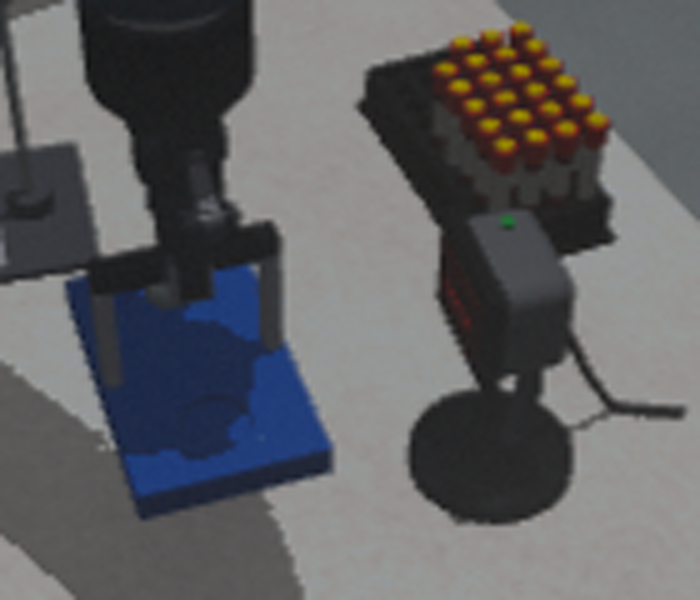

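View pics/top17c.png

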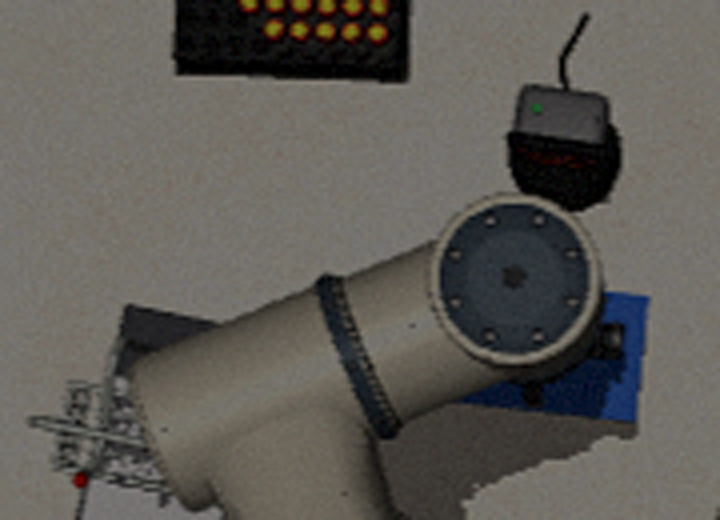

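```bash
python3 - <<'E'
from plan import *
np.set_printoptions(precision=4,suppress=True)
s=robot.sense();print(s['qpos'],s['wrist_torque'])
f1=onplane("side",[297.6,210.4],.006);f2=onplane("top",[250.3,147.8],.006);print(f1,f2)
for f in(f1,f2): print('win',f[:2]-.03*np.array([.9934,-.1148]))
print('win', onplane("side",[291.4,179],.14),onplane("top",[248.5,152],.14),tri([291.4,179],[248.5,152]))
print('code now', onplane("side",[255.9,189.8],.14))
R=s['tcp_rot'];print('pred code', s['tcp_pos']+ -R[:,0]*.05)
im=cv2.imread("pics/side17.png"); cv2.imwrite("pics/side17d.png",cv2.resize(im[60:180,100:240],None,fx=5,fy=5,interpolation=2))
im=cv2.imread("pics/side17.png"); cv2.imwrite("pics/side17e.png",cv2.resize(im[155:230,210:325],None,fx=6.9,fy=6.9,interpolation=2))
E
```

```text
[ 0.3916  0.2803  0.0715  0.0006 -1.3606 -2.0759] [-0.0361  0.0046 -0.0411]
[0.7346 0.0452 0.006 ] [0.7385 0.0494 0.006 ]
win [0.7048 0.0486]
win [0.7087 0.0528]
win [0.7088 0.0541 0.14  ] [0.7001 0.0524 0.14  ] [0.7026 0.0509 0.1447]
code now [0.6044 0.0571 0.14  ]
pred code [0.6047 0.0563 0.2036]
```

View pics/side17d.png

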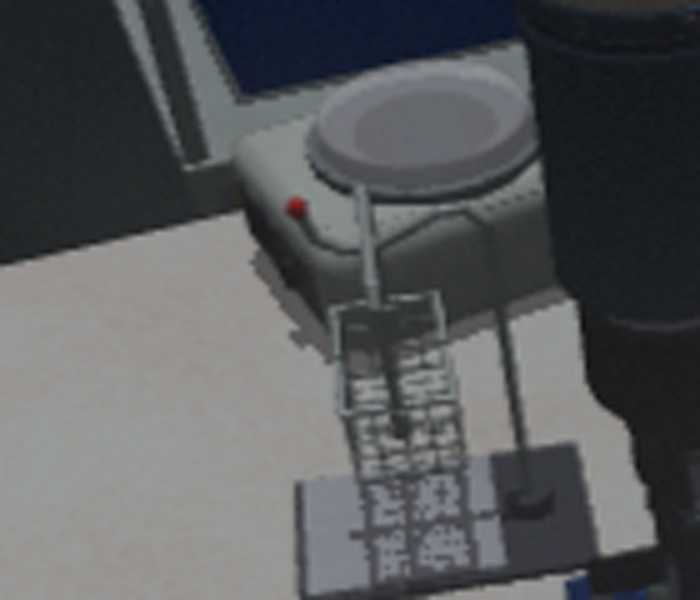

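View pics/side17e.png

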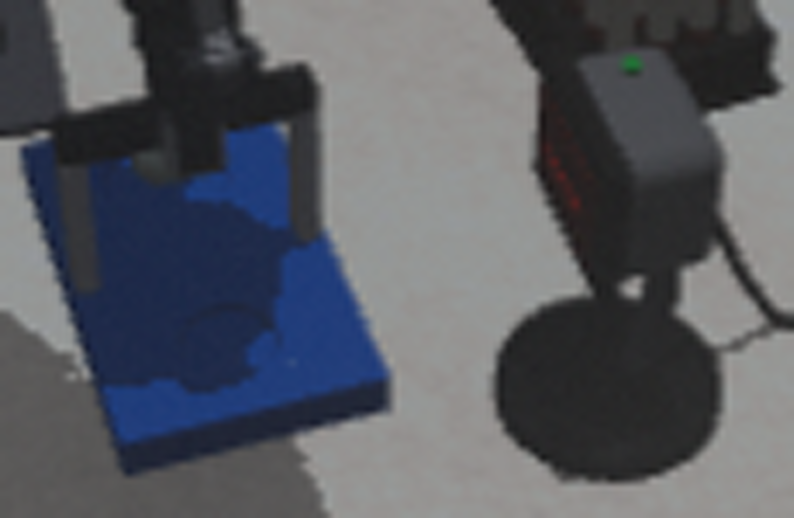

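```bash
python3 - <<'E'
from plan import *
outs=[]
for n,f,(x0,y0,w,h),k in(("side","pics/side17.png",(265,145,65,75),8),("top","pics/top0.png",(225,125,50,45),8)):
  for yaw in(-.115,):
    im=cv2.imread(f)[y0:y0+h,x0:x0+w]; im=cv2.resize(im,None,fx=k,fy=k,interpolation=2); im=cv2.convertScaleAbs(im,alpha=1.8)
    W=np.array([.709,.052]);x=np.array([np.cos(yaw),np.sin(yaw)]);y=np.array([-x[1],x[0]])
    P=lambda a,b,z:tuple(int(v) for v in ((proj(n,[*(W+a*x+b*y),z])-[x0,y0]+.5)*k))
    q=[P(0,b,z) for b,z in((-.041,.104),(.041,.104),(.041,.176),(-.041,.176))]
    cv2.polylines(im,[np.array(q)],True,(0,255,255),1)
    q=[P(0,b,z) for b,z in((-.03,.117),(.03,.117),(.03,.163),(-.03,.163))]
    cv2.polylines(im,[np.array(q)],True,(0,255,0),1)
    q=[P(.03+.05*np.cos(t),.05*np.sin(t),.0) for t in np.linspace(0,6.28,40)]
    cv2.polylines(im,[np.array(q)],True,(255,255,0),1)
    outs.append(im)
cv2.imwrite("pics/ov1.png",outs[0]);cv2.imwrite("pics/ov2.png",outs[1])
E
```

```text
(no output)
```

View pics/ov1.png

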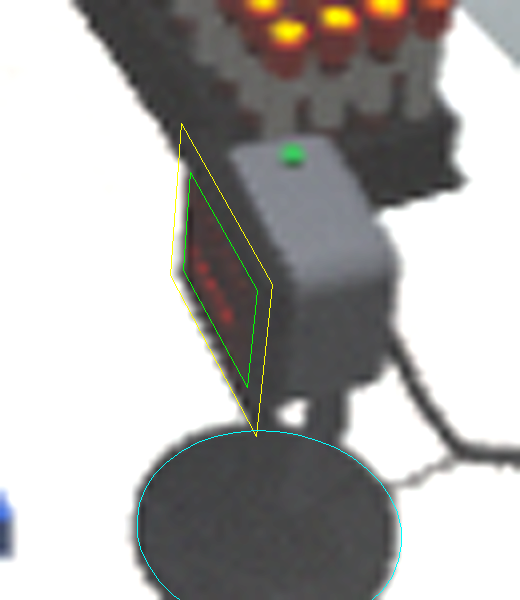

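View pics/ov2.png

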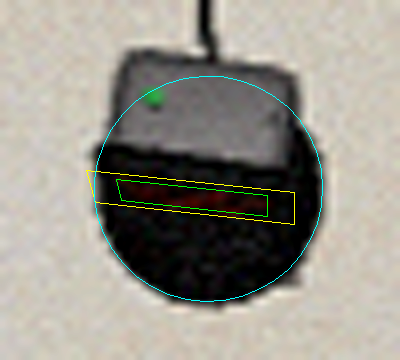

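```bash
python3 -m crank '[[[-0.02,0.04,0.01],[0,0.01,0.01]],[[-0.03,0.06,0.01],[0,0,0]],[[-0.03,0.06,0.01],[0,0,0]],[[-0.03,0.05,0],[0,0,0]],[[-0.02,0.03,0],[0,0,0]],[[0,0,0],[0,0,0]],[[0,0,0],[0,0,0]]]'
python3 - <<'E'
from plan import *
plan([.5595,.069,.2027],-0.115-np.pi,1)
E
```

```text
time_s: 28.03
tcp_pos: [0.5595, 0.0683, 0.2025]
tcp_rot: [[-0.993, 0.114, 0.0], [0.114, 0.993, 0.0], [-0.0, 0.0, -1.0]]
ft_force: [-0.4, 0.3, -2.7]
opening: 0.0126
t 28.03 p [0.5595 0.0683 0.2025] dist [0.     0.0007 0.0002] relturn [0.    0.    0.001] F [-0.36  0.26 -2.73] open 0.0126
[[[0.0,0.03,-0.01],[0.0,0.0,0.01]]]
```

```bash
python3 -m crank '[[[0,0,0],[0,0,0]],[[0,0,0],[0,0,0]],[[0,0,0],[0,0,0]],[[0,0,0],[0,0,0]]]'
python3 - <<'E'
from plan import *
s=robot.sense();R=s['tcp_rot'];p=s['tcp_pos'];print(p,s['ft_force'],s['opening'],np.abs(s['dq']).max())
side=robot.get_image("side")[:,:,::-1].copy();wr=robot.get_image("wrist")[:,:,::-1].copy()
print([(d['p'],d['pixel']) for q in("code","window","ball_center") for d in robot.place_of(q,"side")[:1]])
x=-R[:,0];y=R[:,1]
base=p-[0,0,.0717]
P=lambda a,b,z: base+a*x+b*y+np.array([0,0,z])
x0,y0,w,h,k=205,145,125,85,6
im=cv2.resize(side[y0:y0+h,x0:x0+w],None,fx=k,fy=k,interpolation=2)
o=im.copy()
for z in(0,.018):
    q=np.array([((proj("side",P(a,b,z))-[x0,y0]+.5)*k) for a,b in((-.05,-.08),(.05,-.08),(.05,.08),(-.05,.08))]).astype(int)
    cv2.polylines(o,[q],True,(0,255,255),1)
cv2.imwrite("pics/ov3.png",o);cv2.imwrite("pics/w18.png",wr)
print('code world',P(.05,0,.009))
E
```

```text
time_s: 28.37
tcp_pos: [0.5594, 0.0683, 0.2025]
tcp_rot: [[-0.993, 0.114, 0.0], [0.114, 0.993, 0.0], [-0.0, 0.0, -1.0]]
ft_force: [-0.2, 0.0, -4.1]
opening: 0.0126
[0.55942456 0.06827254 0.20254753] [-0.17413843  0.03240989 -4.14567528] 0.012649952114242632 0.0022862260521222563
[(0.94, [256.2, 188.7]), (0.96, [291.1, 176.7]), (0.51, [235.7, 174.9])]
code world [0.60909775 0.06256517 0.13985676]
```

View pics/ov3.png

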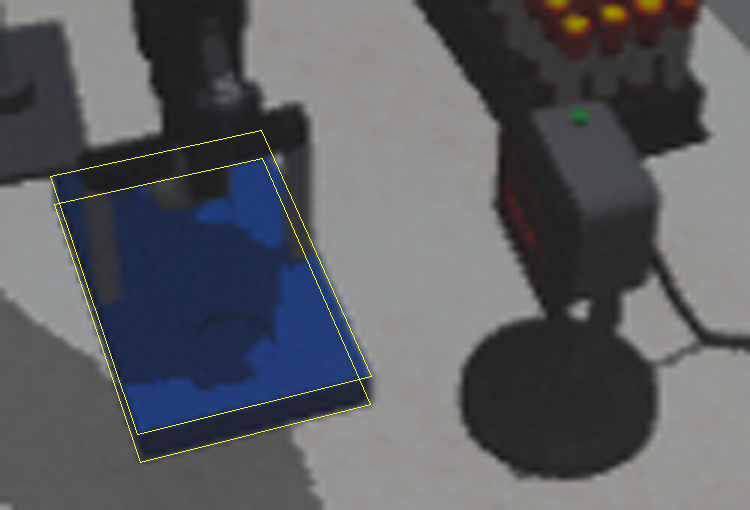

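View pics/w18.png

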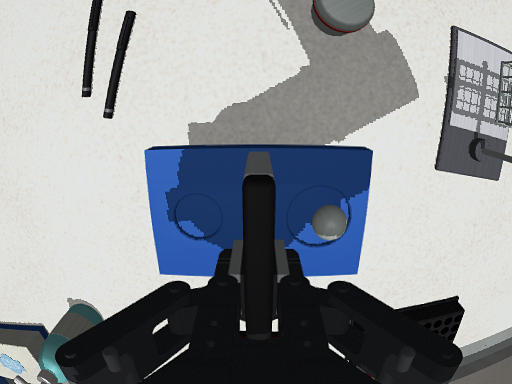

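```bash
python3 -c "
from rig import robot
print(robot.finish_job()); s=robot.sense(); print(s['time_s'],s['tcp_pos'])"
```

```text
the job is handed in; nothing more can be done
None
the job is handed in; nothing more can be done
```

The basket is hung on the drip stand hook and let go. The tray is held still and level in front of the scanner with the ball in its pocket, and I handed the job in at about 28.5 s. No verdict came back.

- **Basket:** it hung freely after release, and it still showed on the hook in a later side picture taken during the tray carry.
- **Tray:** in the last side picture the tray model drawn from the arm pose matched the tray outline. By that pose the code centre is at about (0.609, 0.063, 0.140). That is about 100 mm in front of the window centre, within 1 mm of its height and sideways position, and facing it squarely.
- **Ball:** the last wrist picture shows it inside the pocket.
- **Still and level:** joint speeds were about 0.002 rad/s, and the tool axis was level within 0.1°.
- **Other things:** in these last pictures I saw no other thing tipped or shifted, though I did not measure them.

**Window position:** most picture estimates of it agreed within a few millimetres. Two top-view ones were 8–9 mm off along the scanner's line of sight, so the 100 mm distance is good to roughly 5 mm. In my last checks nothing failed.

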